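# Mix the evidence jars and clip them in the rack

### The arm

A 6-joint arm with a two-finger parallel gripper is mounted at the origin on the work surface. World frame = base frame: x ahead of the robot, y to its left, z up, the work surface at z = 0. Lengths are in m, angles in rad, forces in N, time in s.
With the tool pointing down it reaches from about 0.35 to 1 m from the base axis. Payload 7.1 kg.
Tool frame: the origin (TCP) lies at the very end of the fingers, on their centre line; the grasp point (between the pads) lies 19 mm behind it; z points along the fingers, y is the direction in which the jaws open and shut (so a half turn about z gives the same grasp; the last joint's range is limited). The gripper opens to 85 mm and grips with 20 to 120 N. Pads are 22 mm wide; open, the fingers measure 114 mm over their backs; the gripper's body (76 mm by 85 mm) begins 54 mm behind the grasp point. The pads swing forward as they close: fully open they stand 13 mm farther back than shut.
Start: joints at [-1.329, 0.423, 1.63, -0, 1.089, -0.019], TCP at [0.161, -0.604, 0.231] pointing down, gripper open.
Joint ranges: [-3, 3], [-0.9, 2.11], [0.09, 2.58], [-1.31, 4.45], [0.11, 2.69], [-2.54, 2.54]. Speed limits (rad/s): [2.39, 2.39, 3.01, 3.14, 3.14, 3.14].

### API

Orientations are given as a unit quaternion [x, y, z, w].
In Python, from cell import env gives the robot as it stands.
- The arm moves only by the tool servo_tool, never from a script. Its argument "targets" is a list of rows, each an object with "offset": the shift along the tool's x, y, z in m, a list of three; "angular": the turn, a rotation vector about the tool's x, y, z in degrees, a list of three; "claw": the finger opening in m, from 0 to 0.0854. In form: [{"offset": [x, y, z], "angular": [rx, ry, rz], "claw": claw}, ...]. A call has 1 to 12 rows; each row is the pose to reach, as a shift and turn from the pose measured when the call began, along the tool's axes at that moment; what a row does not reach only later rows make up. A row lasts 1/10 s, in which the tool goes at most 50 mm and 8.59 degrees, less where a joint would pass 70% of its speed; a pose out of reach is approached as far as the arm can. A call with a gripper value outside its range is refused whole. The fingers move at their own pace and stop on an object; "squeeze" is the grip in N (left out, the last holds). Time passes only in rows, so rows that repeat a pose let the fingers close. It gives the time, the measured TCP pose, the force and the opening at its end, in the units of the state.
- env.state(): the state, without advancing time (a new reading comes with each control period).
- env.grab_frame(name): name is "scene" or "top"; returns a dict with "image" (420x560x3 uint8, blue, green, red), "fx", "fy", "cx", "cy" (pixels), "T" (4x4, takes a point from camera to world coordinates). Camera axes: x right, y down, z forward; pixel columns grow to the right and rows downward; lengths in m; the calibration is good to about 2 mm. A picture is of the moment at which its call begins. There is no depth.
- env.close_job(): hands the job in, once; it reports no verdict.
The state is a dict: "time_s": time; "joints": joint angles; "qd": joint speeds; "tau": joint torques, N m; "eef_pos": TCP position; "tcp_rot": TCP orientation; "ft_force": force on the tool from outside, world axes, zero at the start; "ft_torque": the same for the moment, N m; "finger_gap": finger opening in m.
Only numpy, scipy, OpenCV 4.12 (cv2) and the standard library are available. Lean on these libraries where they do the work, as an engineer would, in place of code of your own. Each camera call takes 0.05 s, during which the arm holds its last target. There are 200 camera calls.

### The job

Switch the touch mixer on, then take the sample jars that are there in the order red, yellow, blue, green: press each one upright down on the mixer's sprung pad until the pad is fully down and hold it there for about a second. Clip every jar upright into a bay of its own in the rack, by pushing the sprung gate back with the jar, lowering it behind the sill to the bay's floor and letting go so that the gate holds it. Finally switch the mixer off; leave the spray can, the carton and the screwdriver where they are.

Things in the scene. Friction and masses are not known exactly. Their poses are not given: they have to be found in the camera images.
- jar_red: sample jar: white round body 50 mm in diameter on a weighted steel foot, red screw lid 52 mm in diameter (56 to 80 mm above its foot, shut tight); 80 mm tall, about 160 g. Origin at the centre of its underside, z up through the lid. Starts upright on the table. Three or all four of the jars are there; any bay will do for any jar
- jar_yellow: sample jar: white round body 50 mm in diameter on a weighted steel foot, yellow screw lid 52 mm in diameter (56 to 80 mm above its foot, shut tight); 80 mm tall, about 160 g. Origin at the centre of its underside, z up through the lid. Starts upright on the table. Three or all four of the jars are there; any bay will do for any jar
- jar_blue: sample jar: white round body 50 mm in diameter on a weighted steel foot, blue screw lid 52 mm in diameter (56 to 80 mm above its foot, shut tight); 80 mm tall, about 160 g. Origin at the centre of its underside, z up through the lid. Starts upright on the table. Three or all four of the jars are there; any bay will do for any jar
- jar_green: sample jar: white round body 50 mm in diameter on a weighted steel foot, green screw lid 52 mm in diameter (56 to 80 mm above its foot, shut tight); 80 mm tall, about 160 g. Origin at the centre of its underside, z up through the lid. Starts upright on the table. Three or all four of the jars are there; any bay will do for any jar
- rack: aluminium clip rack fixed to the table, base 108 (x) by 332 mm (y), 6 mm thick; four bays 86 mm apart along its y, open at the top. Each has a low orange sill on its +x side (top 22 mm above the table), a white sprung gate on its -x side and thin side walls (62 mm apart, tops 32 mm above the table); wall behind the gates 52 mm high. Origin on the table in line with the bays' centres, half-way along
- bay_a (a point): bay a: where the centre of a clipped jar's foot belongs, on the floor 6 mm above the table; axes as the rack's. Sill's inner face at x = +25 mm from here; gate's face at x = -9 mm when empty (34 mm gap), pushed back to x = -41 mm at most. A jar above the sill with its centre at x = +25 mm is clear of the gate; with its centre at about x = -5 mm, pushing the gate, it clears the sill
- bay_b (a point): bay b: where the centre of a clipped jar's foot belongs, on the floor 6 mm above the table; axes as the rack's. Sill's inner face at x = +25 mm from here; gate's face at x = -9 mm when empty (34 mm gap), pushed back to x = -41 mm at most. A jar above the sill with its centre at x = +25 mm is clear of the gate; with its centre at about x = -5 mm, pushing the gate, it clears the sill
- bay_c (a point): bay c: where the centre of a clipped jar's foot belongs, on the floor 6 mm above the table; axes as the rack's. Sill's inner face at x = +25 mm from here; gate's face at x = -9 mm when empty (34 mm gap), pushed back to x = -41 mm at most. A jar above the sill with its centre at x = +25 mm is clear of the gate; with its centre at about x = -5 mm, pushing the gate, it clears the sill
- bay_d (a point): bay d: where the centre of a clipped jar's foot belongs, on the floor 6 mm above the table; axes as the rack's. Sill's inner face at x = +25 mm from here; gate's face at x = -9 mm when empty (34 mm gap), pushed back to x = -41 mm at most. A jar above the sill with its centre at x = +25 mm is clear of the gate; with its centre at about x = -5 mm, pushing the gate, it clears the sill
- gate_a: sprung gate of bay a: white upright plate 6 mm thick, 38 mm wide, from 7 to 61 mm above the table; slides 32 mm to the rack's -x against a spring (1.5 N at rest, 3.3 N with a clipped jar, 5 N at the end). Origin at the foot of its face, which looks to the rack's +x; 16 mm pushed back when it holds a jar
- gate_b: sprung gate of bay b: white upright plate 6 mm thick, 38 mm wide, from 7 to 61 mm above the table; slides 32 mm to the rack's -x against a spring (1.5 N at rest, 3.3 N with a clipped jar, 5 N at the end). Origin at the foot of its face, which looks to the rack's +x; 16 mm pushed back when it holds a jar
- gate_c: sprung gate of bay c: white upright plate 6 mm thick, 38 mm wide, from 7 to 61 mm above the table; slides 32 mm to the rack's -x against a spring (1.5 N at rest, 3.3 N with a clipped jar, 5 N at the end). Origin at the foot of its face, which looks to the rack's +x; 16 mm pushed back when it holds a jar
- gate_d: sprung gate of bay d: white upright plate 6 mm thick, 38 mm wide, from 7 to 61 mm above the table; slides 32 mm to the rack's -x against a spring (1.5 N at rest, 3.3 N with a clipped jar, 5 N at the end). Origin at the foot of its face, which looks to the rack's +x; 16 mm pushed back when it holds a jar
- mixer: grey touch mixer fixed to the table, housing 130 mm (x) by 110 mm (y) by 66 mm high with the pad on top, and at its -y side a step 20 mm high that carries the switch. Origin on the table under the pad's centre
- pad_top (a point): centre of the top of the mixer's round black rubber pad, 72 mm in diameter, 86 mm above the table when not pressed; it goes down 10 mm on a spring (1 N to start, 7 N fully down) and comes back up when let go
- mixer_pad (a joint): how far the pad is pressed down, m: 0 up, 0.010 fully down (it counts from 0.0085)
- switch (a joint): angle of the mixer's toggle lever, rad: 0 is off (leaning to the mixer's -x), 1.0 is on (leaning to its +x); it stays where it is left. On counts above 0.8, off below 0.2. About 1 N at the ball moves it
- switch_tip (a point): centre of the red ball, 26 mm in diameter, at the end of the toggle lever; the lever is 60 mm long from its pivot
- switch_mid (a point): fixed point 100 mm above the table over the lever's pivot (pivot 42 mm above the table, 95 mm from the pad's centre to the mixer's -y). The red ball is 29 mm to its -x side (mixer's axes) at off, 29 mm to its +x side at on, both 95 mm above the table. The switch's black block is 70 (x) by 50 mm, its top 45 mm above the table
- spray_can: blue and white spray can, 62 mm in diameter, 190 mm tall, not to be moved; origin at the centre of its underside
- carton: white carton, 60 by 170 by 50 mm high, not to be moved; origin at the centre of its underside
- screwdriver: orange-handled screwdriver lying on the table, not to be moved; origin below its middle
Not all that is in view belongs to the job. Of the things that look like the mixer, the smaller one is meant. Leave any black or brown look-alike of the jar_blue alone.

How it is judged:
By the outcome, as a careful person would: the job done as asked, in the order asked, and still so for the second after the job is handed in, with the robot touching nothing.
Of jar_red, jar_yellow, jar_blue, jar_green only 3 to 4 are there at a start; the rules pass over those that are not, and their reading is None.
At some moment in a run one of jar_red, jar_yellow, jar_blue, jar_green may be knocked a few centimetres aside while the robot is not near it.
It also fails if it takes over 210 s, if anything falls off the work surface, if the arm or the gripper's body presses on something with over 40 N, if the wrist force passes 120 N, or if a joint passes its speed limit or range.

## Working session

There is one attempt and no reset: what is moved stays moved. The work goes in short steps, Python scripts to look and compute and a tool call to move; the robot and the scene stay as the last step left them, time stands still between calls to the robot, and variables do not carry over. Pictures are saved under pics/ and viewed, about 12 in all and at most 16, crops included, and the job is handed in when it is done.

Besides the shell and the picture viewer there is one more tool, called in YAML: its name, and indented under it one key for each argument. servo_tool: Moves the arm, as the interface text tells. Its arguments: {"type":"object","properties":{"targets":{"type":"array","items":{"type":"object","properties":{"offset":{"type":"array","items":{"type":"number"}},"angular":{"type":"array","items":{"type":"number"}},"claw":{"type":"number"}}}},"squeeze":{"type":"number"}},"required":["targets"]}

```bash
ls; mkdir -p pics
python3 - <<'E'
from cell import env
import cv2,numpy as np
for n in("scene","top"):
    f=env.grab_frame(n); cv2.imwrite(f"pics/{n}0.png",f["image"]); print(n,f["fx"],f["fy"],f["cx"],f["cy"],np.round(f["T"],4).tolist())
print(env.state())
E
```

```text
pics
scene 505.47140471427264 505.47140471427264 290.23779814270773 211.14935631357238 [[0.8686, 0.3961, -0.2976, 0.9197], [0.4952, -0.7142, 0.4947, -0.6877], [-0.0166, -0.5771, -0.8165, 1.2433], [0.0, 0.0, 0.0, 1.0]]
top 389.5198924643778 389.5198924643778 280.24283317002556 212.08249805069502 [[-0.0071, -0.9968, 0.0801, 0.4291], [-0.9998, 0.0088, 0.0205, 0.0005], [-0.0211, -0.08, -0.9966, 0.9635], [0.0, 0.0, 0.0, 1.0]]
{'time_s': 0.1, 'joints': array([-1.32898274e+00,  4.23747333e-01,  1.63057499e+00, -4.07634297e-05,
        1.08859903e+00, -1.90122202e-02]), 'qd': array([-0.00246125, -0.00244909, -0.00127853, -0.00140719,  0.00126651,
        0.00072452]), 'tau': array([-2.11136103e-04, -5.58423829e+01, -2.82444620e+01, -3.29019440e-05,
        3.00027910e-03,  5.29635173e-06]), 'eef_pos': array([ 0.16106843, -0.60340243,  0.23064925]), 'tcp_rot': array([ 9.91506833e-01,  1.30052903e-01, -9.17955137e-05, -6.58224047e-04]), 'ft_force': array([0.02844554, 0.41458681, 0.13259596]), 'ft_torque': array([-0.0089138 ,  0.05188375, -0.01467551]), 'finger_gap': 0.08551635787471486}
```

View pics/top0.png

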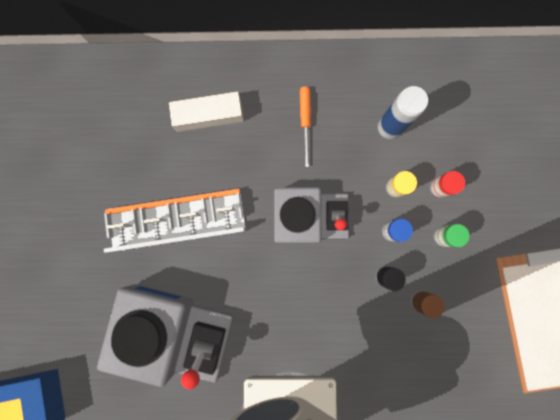

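View pics/scene0.png

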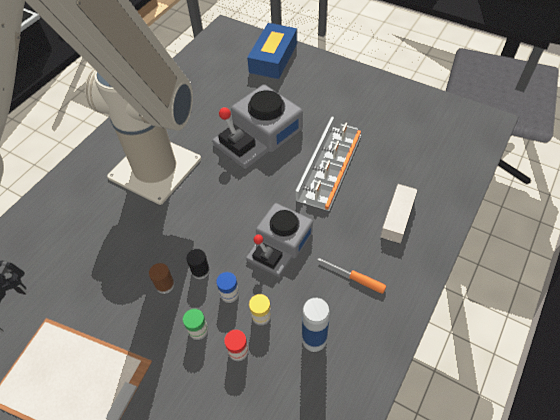

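The top view shows all four jars: yellow (404,183), red (452,183), blue (400,231) and green (457,236). The small mixer's pad is at (298,215), with its red ball at (341,225), off and leaning towards the robot. The rack's sill runs from (108,212) to (241,193). The black and brown jars are decoys.

```bash
cat > h.py <<'E'
from cell import env
import cv2,numpy as np
from scipy.spatial.transform import Rotation as R
def ray(f,p):
    d=np.array([(p[0]-f["cx"])/f["fx"],(p[1]-f["cy"])/f["fy"],1.]);T=np.array(f["T"]);return T[:3,3],T[:3,:3]@d
def onz(f,p,z):
    o,d=ray(f,p);return (o+d*(z-o[2])/d[2])
def tri(f,p,g,q):
    A=np.zeros((3,3));b=np.zeros(3)
    for F,P in((f,p),(g,q)):
        o,d=ray(F,P);d=d/np.linalg.norm(d);M=np.eye(3)-np.outer(d,d);A+=M;b+=M@o
    return np.linalg.solve(A,b)
def proj(f,P):
    T=np.array(f["T"]);c=T[:3,:3].T@(np.array(P)-T[:3,3]);return np.array([f["cx"]+f["fx"]*c[0]/c[2],f["cy"]+f["fy"]*c[1]/c[2]])
HS={"red":[(0,4),(176,179)],"yellow":[(22,33)],"blue":[(108,125)],"green":[(50,75)],"orange":[(6,16)]}
def mask(f,c,s=140,v=70):
    h=cv2.cvtColor(f["image"],cv2.COLOR_BGR2HSV);m=0
    for a,b in HS[c]: m=m|cv2.inRange(h,(a,s,v),(b,255,255))
    return m
def blobs(f,c,mina=25,**k):
    m=mask(f,c,**k);n,l,st,ce=cv2.connectedComponentsWithStats(m)
    return [(np.round(ce[i],1).tolist(),int(st[i][4]),st[i][:4].tolist()) for i in range(1,n) if st[i][4]>=mina]
def frames(): return env.grab_frame("top"),env.grab_frame("scene")
def lids(t,s):
    # mean of lid's visible pixels; body centre of lid taken at z=.070; nearest pair agreeing in both views
    out={}
    for c in("red","yellow","blue","green"):
        B=[(np.linalg.norm(onz(t,a[0],.07)[:2]-onz(s,b[0],.07)[:2]),a,b) for a in blobs(t,c) for b in blobs(s,c) if a[1]<900 and b[1]<900 and a[1]>180]
        if B:
            e,a,b=min(B,key=lambda x:x[0]);out[c]=(np.round(onz(t,a[0],.07)[:2],4),np.round(onz(s,b[0],.07)[:2],4),a[1],b[1])
    return out
def totool(dw):
    return R.from_quat(env.state()["tcp_rot"]).inv().apply(dw)
def st():
    s=env.state();q=R.from_quat(s["tcp_rot"]).as_matrix()
    print("t",round(s["time_s"],2),"p",np.round(s["eef_pos"],4),"yaw_y",round(np.degrees(np.arctan2(q[1,1],q[0,1])),2),"zaxis",np.round(q[:,2],4),"gap",round(s["finger_gap"],4),"F",np.round(s["ft_force"],1),"j6",round(s["joints"][5],3))
E
python3 - <<'E'
from h import *
t,s=frames()
st()
for k,v in lids(t,s).items(): print(k,v)
print("redT",blobs(t,"red"));print("redS",blobs(s,"red"))
print("orT",blobs(t,"orange",80,s=120));print("orS",blobs(s,"orange",80,s=120))
for f,n in((t,"t"),(s,"s")):
    m=mask(f,"orange",s=120);m2=np.zeros_like(m)
    if n=="t": m2[185:220,100:246]=m[185:220,100:246]
    else: m2[125:212,320:362]=m[125:212,320:362]
    r=cv2.minAreaRect(cv2.findNonZero(m2));b=cv2.boxPoints(r);b=b[np.argsort(b[:,0] if n=="t" else b[:,1])]
    e=[(b[0]+b[1])/2,(b[2]+b[3])/2];print(n,r,[onz(f,x,.019) for x in e],sum(m2.ravel()>0))
    g=cv2.cvtColor(f["image"],cv2.COLOR_BGR2GRAY)
    x0,y0,w,h=(272,188,52,54) if n=="t" else (255,202,62,42)
    k=(g[y0:y0+h,x0:x0+w]<32).astype("uint8");nn,l,sta,ce=cv2.connectedComponentsWithStats(k)
    i=1+np.argmax(sta[1:,4]);c=ce[i]+[x0,y0];print("pad",n,c,sta[i],onz(f,c,.086))
cv2.imwrite("pics/a.png",np.hstack([cv2.resize(t["image"][175:270,95:365],None,fx=2.9,fy=2.9,interpolation=2)]))
E
```

```text
t 0.2 p [ 0.1611 -0.6036  0.2309] yaw_y -75.06 zaxis [-2.e-04  9.e-04 -1.e+00] gap 0.0851 F [-0.1  0.2  0.8] j6 -0.019
red (array([ 0.5658, -0.3753]), array([ 0.5655, -0.3741]), 481, 397)
yellow (array([ 0.567 , -0.2668]), array([ 0.5713, -0.2716]), 438, 122)
blue (array([ 0.4585, -0.2543]), array([ 0.4582, -0.2528]), 411, 321)
redT [([451.8, 182.4], 481, [439, 171, 26, 24]), ([340.3, 224.2], 113, [334, 219, 13, 11]), ([189.6, 379.3], 257, [181, 370, 18, 19])]
redS [([224.4, 112.9], 104, [219, 108, 12, 11]), ([257.9, 238.9], 67, [254, 235, 9, 9]), ([235.1, 340.9], 397, [225, 330, 21, 23])]
orT [([305.0, 106.6], 429, [300, 86, 11, 42]), ([171.7, 200.9], 681, [105, 189, 135, 25]), ([511.6, 304.9], 668, [497, 255, 31, 138]), ([431.7, 305.6], 405, [421, 294, 23, 23])]
orS [([342.0, 170.1], 310, [325, 130, 36, 79]), ([160.0, 276.6], 427, [149, 264, 23, 27]), ([367.7, 281.6], 362, [350, 270, 36, 24]), ([113.6, 353.2], 577, [38, 319, 114, 68]), ([14.5, 412.4], 145, [0, 404, 34, 16])]
t ((172.071533203125, 200.9575958251953), (5.434065818786621, 135.9442901611328), 81.11934661865234) [array([0.51043557, 0.45071449, 0.019     ]), array([0.55908604, 0.11999579, 0.019     ])] 681Traceback (most recent call last):
  File "<stdin>", line 16, in <module>
    return _wrapfunc(a, 'argmax', axis=axis, out=out, **kwds)
    return bound(*args, **kwds)
ValueError: attempt to get argmax of an empty sequence
```

```bash
sed -i 's/"green":\[(50,75)\]/"green":[(45,92)]/; s/"yellow":\[(22,33)\]/"yellow":[(18,34)]/' h.py
python3 - <<'E'
from h import *
t,s=frames()
for k,v in lids(t,s).items(): print(k,v)
m=mask(s,"orange",s=120);m2=np.zeros_like(m);m2[125:212,320:362]=m[125:212,320:362]
b=cv2.boxPoints(cv2.minAreaRect(cv2.findNonZero(m2)));b=b[np.argsort(b[:,1])];print("sillS",[onz(s,(b[i]+b[i+1])/2,.015) for i in(0,2)])
for f,n in((t,"t"),(s,"s")):
    g=cv2.cvtColor(f["image"],cv2.COLOR_BGR2GRAY)
    x0,y0,w,h=(274,190,45,50) if n=="t" else (262,206,46,32)
    r=g[y0:y0+h,x0:x0+w];T,k=cv2.threshold(r,0,1,cv2.THRESH_BINARY_INV+cv2.THRESH_OTSU)
    nn,l,sta,ce=cv2.connectedComponentsWithStats(k)
    i=1+np.argmax(sta[1:,4]);c=ce[i]+[x0,y0];print("pad",n,T,r.min(),c,sta[i],onz(f,c,.084))
p=tri(t,(340.3,224.2),s,(257.9,238.9));print("ball",p,onz(t,(340.3,224.2),.095),onz(s,(257.9,238.9),.095))
A=cv2.resize(t["image"][175:270,95:365],None,fx=2.9,fy=2.9,interpolation=2);B=cv2.resize(s["image"][120:285,240:370],None,fx=1.9,fy=1.9,interpolation=2)
o=np.zeros((600,800,3),"uint8");o[:A.shape[0],:A.shape[1]]=A;o[280:280+B.shape[0],:B.shape[1]]=B;cv2.imwrite("pics/a.png",o)
E
```

```text
red (array([ 0.5658, -0.3753]), array([ 0.5656, -0.3743]), 481, 397)
yellow (array([ 0.567 , -0.2668]), array([ 0.575 , -0.2748]), 438, 103)
blue (array([ 0.4585, -0.2543]), array([ 0.4582, -0.2528]), 411, 321)
sillS [array([0.48666212, 0.45808998, 0.015     ]), array([0.53931667, 0.11652859, 0.015     ])]
pad t 108.0 45 [298.3287037  213.96666667] [   6    7   39   36 1080] [ 0.4952119  -0.02233818  0.084     ]
pad s 97.0 19 [283.90363349 223.30015798] [  8   4  29  27 633] [ 0.50220766 -0.02955978  0.084     ]
ball [ 0.47096609 -0.11457626  0.09718658] [ 0.47074449 -0.11509602  0.095     ] [ 0.47044349 -0.11326287  0.095     ]
```

View pics/a.png

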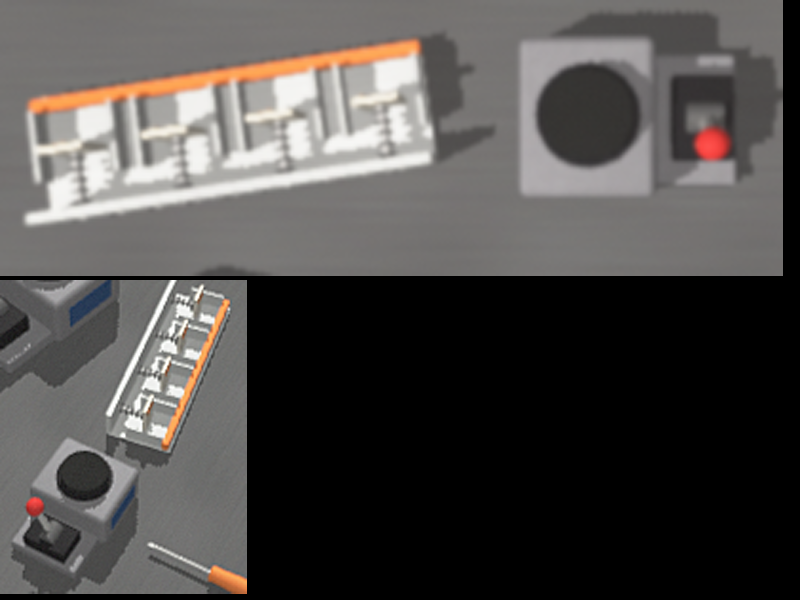

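Run:
```python
from h import *
t,s=frames()
cr=lambda x,y:(95+x/2.9,175+y/2.9)
cs=lambda x,y:(240+x/1.9,120+(y-280)/1.9)
for n,a,z in(("sillL",(30,104),.022),("sillR",(420,44),.022),("wallL",(26,217),.052),("wallR",(432,157),.052)): print(n,onz(t,cr(*a),z),"projS",proj(s,onz(t,cr(*a),z)))
for n,a,z in(("sill far",(228,302),.022),("sill near",(167,443),.022),("wall near",(109,414),.052),("ballish",(34,506),.095)): print(n,cs(*a),onz(s,cs(*a),z))
m=mask(s,"orange",s=120)[125:212,320:362];y,x=np.nonzero(m);k=y==y.min();print(x[k].min()+320,x[k].max()+320,y.min()+125);
for yy in (135,150,170,190,205):
    xx=np.nonzero(m[yy-125])[0]+320; print(yy,xx.min(),xx.max(), onz(s,(xx.min(),yy),.022)[:2])
# pad ellipses
for f,p in((t,cr(588,115)),(s,cs(84,474))): print("pad",onz(f,p,.086))
m=mask(t,"orange",s=120)
for xx in (115,140,170,200,230):
    yy=np.nonzero(m[185:220,xx])[0]+185; print(xx,yy.min(),yy.max(), onz(t,(xx,yy.min()),.022)[:2],onz(t,(xx,yy.max()+1),.022)[:2])
```

```text
sillL [0.51161532 0.44826182 0.022     ] projS [358.90184803 130.49050627]
sillR [0.55937674 0.11815166 0.022     ] projS [325.99373793 206.60890216]
wallL [0.41701077 0.43459039 0.052     ] projS [332.07847813 116.77490729]
wallR [0.4630603  0.10456902 0.052     ] projS [295.43974146 191.18534949]
sill far (360.0, 131.57894736842104) [0.51692917 0.44549131 0.022     ]
sill near (327.89473684210526, 205.78947368421052) [0.56293859 0.12356317 0.022     ]
wall near (297.36842105263156, 190.5263157894737) [0.46686576 0.1094936  0.052     ]
ballish (257.89473684210526, 238.94736842105263) [ 0.47051013 -0.11339713  0.095     ]
346 346 127
135 356 358 [0.51200845 0.42503791]
150 349 352 [0.52076127 0.35416245]
170 340 343 [0.53274781 0.26499626]
190 332 335 [0.54671333 0.18236524]
205 325 329 [0.5540734 0.1219683]
pad [ 0.49351444 -0.02098359  0.086     ]
pad [ 0.50167585 -0.02684457  0.086     ]
115 208 212 [0.51843984 0.42458577] [0.50615226 0.42425261]
140 204 207 [0.52771602 0.36308338] [0.5178815  0.36286806]
170 199 203 [0.53932653 0.28937573] [0.52703131 0.28918332]
200 194 198 [0.550923   0.21575726] [0.53862318 0.21564135]
230 190 194 [0.56004252 0.14221987] [0.54774322 0.14218029]
```

```bash
cat >> h.py <<'E'
def go(x,y,z,yaw=None):
    s=env.state();q=R.from_quat(s["tcp_rot"]);d=q.inv().apply(np.array([x,y,z])-s["eef_pos"]);a=np.zeros(3)
    if yaw is not None:
        w=R.from_matrix(np.column_stack([(-np.sin(np.radians(yaw)),np.cos(np.radians(yaw)),0),(np.cos(np.radians(yaw)),np.sin(np.radians(yaw)),0),(0,0,-1)]))
        a=np.degrees((q.inv()*w).as_rotvec())
    print("offset",np.round(d,4).tolist(),"ang",np.round(a,2).tolist())
E
python3 - <<'E'
from h import *
t,s=frames()
go(.42,-.115,.2,0)
print("greenT",[(b,onz(t,b[0],.07)[:2]) for b in blobs(t,"green",100)],"S",[(b,onz(s,b[0],.07)[:2]) for b in blobs(s,"green",100)])
cr=lambda x,y:(95+x/2.9,175+y/2.9)
ex=np.array([.9898,.1426]);ey=np.array([-.1426,.9898]);c=np.array([.5078,.2804])
for a in((64,148),(177,134),(282,116),(378,100)):
    p=onz(t,cr(*a),.061)[:2]-c;print("gate",np.round([p@ex,p@ey],4))
for k in(129,43,-43,-129): print("bay",k,np.round(c+k*ey/1000,4))
E
```

```text
offset [0.3761, -0.4056, 0.0313] ang [-0.0, -0.01, -75.06]
greenT [(([457.2, 235.5], 304, [447, 226, 21, 19]), array([ 0.44412928, -0.38235557]))] S []
gate [-0.0179  0.1244]
gate [-0.0205  0.0323]
gate [-0.019  -0.0537]
gate [-0.0179 -0.1321]
bay 129 [0.4894 0.4081]
bay 43 [0.5017 0.323 ]
bay -43 [0.5139 0.2378]
bay -129 [0.5262 0.1527]
```

servo_tool:
  targets:
    - {"offset": [0.376, -0.406, 0.03], "angular": [0, 0, -75], "claw": 0}
    - {"offset": [0.376, -0.406, 0.03], "angular": [0, 0, -75], "claw": 0}
    - {"offset": [0.376, -0.406, 0.03], "angular": [0, 0, -75], "claw": 0}
    - {"offset": [0.376, -0.406, 0.03], "angular": [0, 0, -75], "claw": 0}
    - {"offset": [0.376, -0.406, 0.03], "angular": [0, 0, -75], "claw": 0}
    - {"offset": [0.376, -0.406, 0.03], "angular": [0, 0, -75], "claw": 0}
    - {"offset": [0.376, -0.406, 0.03], "angular": [0, 0, -75], "claw": 0}
    - {"offset": [0.376, -0.406, 0.03], "angular": [0, 0, -75], "claw": 0}
    - {"offset": [0.376, -0.406, 0.03], "angular": [0, 0, -75], "claw": 0}
    - {"offset": [0.376, -0.406, 0.03], "angular": [0, 0, -75], "claw": 0}
    - {"offset": [0.376, -0.406, 0.03], "angular": [0, 0, -75], "claw": 0}
    - {"offset": [0.376, -0.406, 0.03], "angular": [0, 0, -75], "claw": 0}

```text
time_s: 1.7
eef_pos: [0.4218, -0.1105, 0.2015]
tcp_rot: [0.705, 0.709, 0.001, 0.0]
ft_force: [-0.5, -1.3, -0.4]
finger_gap: -0.0002
```

servo_tool:
  targets:
    - {"offset": [-0.004, 0, 0.04]}
    - {"offset": [-0.004, 0, 0.08]}
    - {"offset": [-0.004, 0, 0.12]}
    - {"offset": [-0.004, 0, 0.12]}
    - {"offset": [-0.004, 0.02, 0.12]}
    - {"offset": [-0.004, 0.035, 0.12]}
    - {"offset": [-0.004, 0.05, 0.12]}
    - {"offset": [-0.004, 0.06, 0.12]}
    - {"offset": [-0.004, 0.07, 0.12]}
    - {"offset": [-0.004, 0.08, 0.12]}
    - {"offset": [-0.004, 0.08, 0.12]}
    - {"offset": [-0.004, 0.08, 0.12]}

```text
schema error: expected keys offset, angular, claw
```

Run:
```python
from h import *
st()
t,s=frames();print(blobs(t,"red"),blobs(s,"red"))
b=[x for x in blobs(s,"red") if 240<x[0][0]<290]
if b: print(onz(s,b[0][0],.095))
```

```text
t 1.7 p [ 0.4218 -0.1105  0.2015] yaw_y 0.27 zaxis [ 1.3e-03  7.0e-04 -1.0e+00] gap -0.0002 F [-0.5 -1.3 -0.4] j6 -0.29
[([451.7, 182.5], 469, [439, 171, 26, 23]), ([189.5, 379.3], 256, [181, 370, 18, 19])] [([258.0, 238.9], 68, [254, 235, 9, 9]), ([235.1, 341.0], 392, [225, 330, 22, 23])]
[ 0.47067817 -0.1131323   0.095     ]
```

servo_tool:
  targets:
    - {"offset": [-0.004, 0, 0.04], "angular": [0, 0, 0], "claw": 0}
    - {"offset": [-0.004, 0, 0.08], "angular": [0, 0, 0], "claw": 0}
    - {"offset": [-0.004, 0, 0.12], "angular": [0, 0, 0], "claw": 0}
    - {"offset": [-0.004, 0, 0.12], "angular": [0, 0, 0], "claw": 0}
    - {"offset": [-0.004, 0.02, 0.12], "angular": [0, 0, 0], "claw": 0}
    - {"offset": [-0.004, 0.035, 0.12], "angular": [0, 0, 0], "claw": 0}
    - {"offset": [-0.004, 0.05, 0.12], "angular": [0, 0, 0], "claw": 0}
    - {"offset": [-0.004, 0.06, 0.12], "angular": [0, 0, 0], "claw": 0}
    - {"offset": [-0.004, 0.07, 0.12], "angular": [0, 0, 0], "claw": 0}
    - {"offset": [-0.004, 0.08, 0.12], "angular": [0, 0, 0], "claw": 0}
    - {"offset": [-0.004, 0.08, 0.12], "angular": [0, 0, 0], "claw": 0}
    - {"offset": [-0.004, 0.08, 0.12], "angular": [0, 0, 0], "claw": 0}

```text
time_s: 3.0
eef_pos: [0.4982, -0.1171, 0.0814]
tcp_rot: [0.706, 0.708, -0.001, -0.002]
ft_force: [-7.2, -0.9, 6.1]
finger_gap: 0.0001
```

Run:
```python
from h import *
st()
t,s=frames();print(blobs(t,"red"),blobs(s,"red"))
b=[x for x in blobs(s,"red",8) if 240<x[0][0]<300]
if b: print(onz(s,b[0][0],.095))
```

```text
t 3.0 p [ 0.4982 -0.1171  0.0814] yaw_y 0.16 zaxis [-4.5e-03  6.0e-04 -1.0e+00] gap 0.0001 F [-7.2 -0.9  6.1] j6 -0.256
[([451.8, 182.5], 478, [439, 171, 26, 24]), ([189.6, 379.3], 257, [181, 370, 18, 19])] [([275.0, 248.2], 66, [270, 244, 10, 9]), ([235.1, 341.0], 396, [225, 330, 21, 23])]
[ 0.52535887 -0.11591241  0.095     ]
```

servo_tool:
  targets:
    - {"offset": [0, -0.02, 0], "angular": [0, 0, 0], "claw": 0}
    - {"offset": [0, -0.03, -0.03], "angular": [0, 0, 0], "claw": 0}
    - {"offset": [0, -0.03, -0.07], "angular": [0, 0, 0], "claw": 0}
    - {"offset": [0, -0.03, -0.12], "angular": [0, 0, 0], "claw": 0.08}
    - {"offset": [-0.05, 0, -0.12], "angular": [0, 0, 0], "claw": 0.08}
    - {"offset": [-0.1, 0.03, -0.12], "angular": [0, 0, 0], "claw": 0.08}
    - {"offset": [-0.15, 0.06, -0.12], "angular": [0, 0, 0], "claw": 0.08}
    - {"offset": [-0.2, 0.068, -0.12], "angular": [0, 0, 0], "claw": 0.08}
    - {"offset": [-0.258, 0.068, -0.12], "angular": [0, 0, 0], "claw": 0.08}
    - {"offset": [-0.258, 0.068, -0.12], "angular": [0, 0, 0], "claw": 0.08}
    - {"offset": [-0.258, 0.068, -0.1], "angular": [0, 0, 0], "claw": 0.08}
    - {"offset": [-0.258, 0.068, -0.08], "angular": [0, 0, 0], "claw": 0.08}

```text
time_s: 4.3
eef_pos: [0.5676, -0.3769, 0.1613]
tcp_rot: [0.707, 0.707, -0.001, -0.001]
ft_force: [0.3, 0.5, 0.6]
finger_gap: 0.0798
```

Run:
```python
from h import *
st()
t,s=frames()
for k,v in lids(t,s).items(): print(k,v)
print("redS",blobs(s,"red"),"redT",blobs(t,"red"))
b=[x for x in blobs(t,"red",25) if 300<x[0][0]<360]
if b: print("ball",onz(t,b[0][0],.095))
go(.5657,-.3748,.056,0)
o=np.vstack([t["image"][170:260,95:365]]);cv2.imwrite("pics/b.png",cv2.resize(t["image"][178:262,98:350],None,fx=3.1,fy=3.1,interpolation=2))
```

```text
t 4.3 p [ 0.5676 -0.3769  0.1613] yaw_y 0.03 zaxis [-2.6e-03 -5.0e-04 -1.0e+00] gap 0.0798 F [0.3 0.5 0.6] j6 -0.602
red (array([ 0.5661, -0.3753]), array([ 0.5653, -0.3748]), 472, 385)
yellow (array([ 0.7506, -0.0378]), array([ 0.5746, -0.2741]), 212, 110)
blue (array([ 0.4585, -0.254 ]), array([0.0559, 0.6557]), 408, 575)
redS [([224.5, 113.0], 105, [219, 108, 12, 11]), ([275.0, 247.7], 75, [271, 243, 9, 10]), ([234.9, 341.1], 385, [225, 330, 21, 23])] redT [([451.8, 182.3], 472, [439, 171, 26, 24]), ([339.8, 201.0], 101, [334, 196, 12, 11]), ([189.7, 379.2], 248, [181, 370, 18, 19])]
ball [ 0.52264063 -0.11499001  0.095     ]
offset [-0.0008, 0.001, 0.1023] ang [-0.49, -0.2, 0.11]
```

View pics/b.png

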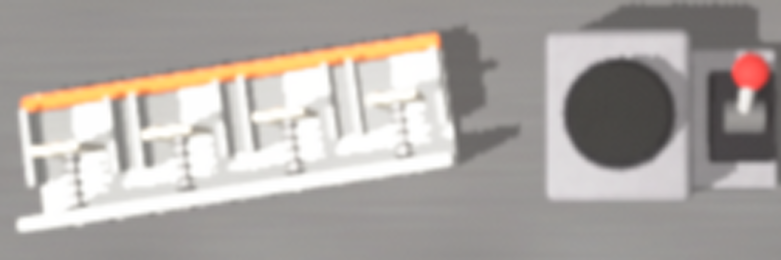

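servo_tool:
  targets:
    - {"offset": [0.001, -0.002, 0.035], "angular": [0, 0, 0], "claw": 0.08}
    - {"offset": [0.001, -0.002, 0.07], "angular": [0, 0, 0], "claw": 0.08}
    - {"offset": [0.001, -0.002, 0.095], "angular": [0, 0, 0], "claw": 0.08}
    - {"offset": [0.001, -0.002, 0.105], "angular": [0, 0, 0], "claw": 0.08}
    - {"offset": [0.001, -0.002, 0.105], "angular": [0, 0, 0], "claw": 0.08}
    - {"offset": [0.001, -0.002, 0.105], "angular": [0, 0, 0], "claw": 0.04}
    - {"offset": [0.001, -0.002, 0.105], "angular": [0, 0, 0], "claw": 0.04}
    - {"offset": [0.001, -0.002, 0.105], "angular": [0, 0, 0], "claw": 0.04}
    - {"offset": [0.001, -0.002, 0.105], "angular": [0, 0, 0], "claw": 0.04}
    - {"offset": [0.001, -0.002, 0.105], "angular": [0, 0, 0], "claw": 0.04}
    - {"offset": [0.001, -0.002, 0.105], "angular": [0, 0, 0], "claw": 0.04}
    - {"offset": [0.001, -0.002, 0.105], "angular": [0, 0, 0], "claw": 0.04}
  squeeze: 60

```text
time_s: 5.6
eef_pos: [0.5641, -0.3739, 0.0558]
tcp_rot: [0.706, 0.708, -0.001, -0.002]
ft_force: [0.6, 0.4, 6.9]
finger_gap: 0.0504
```

Run:
```python
from h import *
st();go(.496,-.022,.2,0)
```

```text
t 5.6 p [ 0.5641 -0.3739  0.0558] yaw_y 0.12 zaxis [-0.0053  0.0014 -1.    ] gap 0.0504 F [0.6 0.4 6.9] j6 -0.602
offset [0.3522, -0.0682, -0.1433] ang [-0.3, -0.08, 0.12]
```

servo_tool:
  targets:
    - {"offset": [0, 0, -0.03], "angular": [0, 0, 0], "claw": 0.04}
    - {"offset": [0, 0, -0.07], "angular": [0, 0, 0], "claw": 0.04}
    - {"offset": [0, 0, -0.11], "angular": [0, 0, 0], "claw": 0.04}
    - {"offset": [0.03, 0, -0.145], "angular": [0, 0, 0], "claw": 0.04}
    - {"offset": [0.07, -0.01, -0.145], "angular": [-0.2, 0, 0], "claw": 0.04}
    - {"offset": [0.12, -0.03, -0.145], "angular": [-0.3, 0, 0], "claw": 0.04}
    - {"offset": [0.17, -0.05, -0.145], "angular": [-0.3, 0, 0], "claw": 0.04}
    - {"offset": [0.22, -0.068, -0.145], "angular": [-0.3, 0, 0], "claw": 0.04}
    - {"offset": [0.27, -0.068, -0.145], "angular": [-0.3, 0, 0], "claw": 0.04}
    - {"offset": [0.32, -0.068, -0.145], "angular": [-0.3, 0, 0], "claw": 0.04}
    - {"offset": [0.352, -0.068, -0.145], "angular": [-0.3, 0, 0], "claw": 0.04}
    - {"offset": [0.352, -0.068, -0.145], "angular": [-0.3, 0, 0], "claw": 0.04}

```text
time_s: 6.8
eef_pos: [0.4959, -0.0181, 0.2026]
tcp_rot: [0.705, 0.709, 0.001, -0.0]
ft_force: [-0.2, -0.3, -1.8]
finger_gap: 0.05
```

Run:
```python
from h import *
st();go(.496,-.022,.15,0)
t,s=frames()
cv2.imwrite("pics/c.png",np.hstack([cv2.resize(s["image"][130:280,210:350],None,fx=2.8,fy=2.8,interpolation=2),cv2.resize(t["image"][140:290,220:360],None,fx=2.8,fy=2.8,interpolation=2)]))
```

```text
t 6.8 p [ 0.4959 -0.0181  0.2026] yaw_y 0.38 zaxis [ 0.0012  0.0024 -1.    ] gap 0.05 F [-0.2 -0.3 -1.8] j6 -0.07
offset [-0.004, 0.0, 0.0526] ang [0.07, -0.14, 0.38]
```

View pics/c.png

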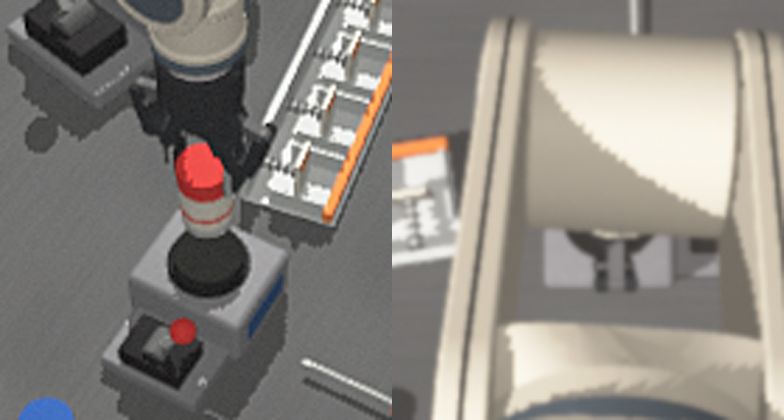

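servo_tool:
  targets:
    - {"offset": [-0.003, 0, 0.03], "angular": [0, 0, 0], "claw": 0.04}
    - {"offset": [-0.003, 0, 0.045], "angular": [0, 0, 0], "claw": 0.04}
    - {"offset": [-0.003, 0, 0.055], "angular": [0, 0, 0], "claw": 0.04}
    - {"offset": [-0.003, 0, 0.06], "angular": [0, 0, 0], "claw": 0.04}
    - {"offset": [-0.003, 0, 0.063], "angular": [0, 0, 0], "claw": 0.04}
    - {"offset": [-0.003, 0, 0.065], "angular": [0, 0, 0], "claw": 0.04}
    - {"offset": [-0.003, 0, 0.066], "angular": [0, 0, 0], "claw": 0.04}
  squeeze: 80

```text
time_s: 7.6
eef_pos: [0.4966, -0.0246, 0.1369]
tcp_rot: [0.705, 0.709, 0.001, 0.0]
ft_force: [-2.0, -1.4, 2.8]
finger_gap: 0.0498
```

Run:
```python
from h import *
st()
s=env.grab_frame("scene")
cv2.imwrite("pics/d.png",cv2.resize(s["image"][170:260,235:335],None,fx=6,fy=6,interpolation=2))
```

```text
t 7.6 p [ 0.4966 -0.0246  0.1369] yaw_y 0.27 zaxis [ 1.7e-03  7.0e-04 -1.0e+00] gap 0.0498 F [-2.  -1.4  2.8] j6 -0.079
```

View pics/d.png

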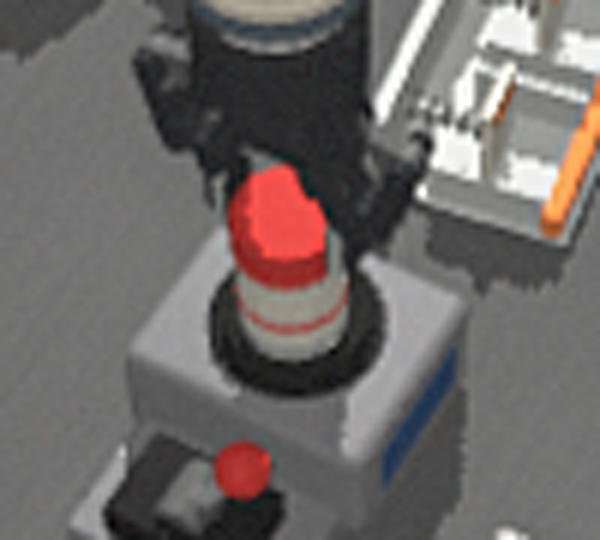

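servo_tool:
  targets:
    - {"offset": [0.001, 0, 0.003], "angular": [0, 0, 0], "claw": 0.04}
    - {"offset": [0.001, 0, 0.005], "angular": [0, 0, 0], "claw": 0.04}
    - {"offset": [0.001, 0, 0.007], "angular": [0, 0, 0], "claw": 0.04}
    - {"offset": [0.001, 0, 0.008], "angular": [0, 0, 0], "claw": 0.04}
    - {"offset": [0.001, 0, 0.008], "angular": [0, 0, 0], "claw": 0.04}
  squeeze: 100

```text
time_s: 8.15
eef_pos: [0.4974, -0.024, 0.1316]
tcp_rot: [0.705, 0.709, 0.001, 0.001]
ft_force: [-8.8, -4.3, 34.5]
finger_gap: 0.0491
```

servo_tool:
  targets:
    - {"offset": [0, 0, 0.001], "angular": [0, 0, 0], "claw": 0.04}
    - {"offset": [0, 0, 0.001], "angular": [0, 0, 0], "claw": 0.04}
    - {"offset": [0, 0, 0.001], "angular": [0, 0, 0], "claw": 0.04}
    - {"offset": [0, 0, 0.001], "angular": [0, 0, 0], "claw": 0.04}
    - {"offset": [0, 0, 0.001], "angular": [0, 0, 0], "claw": 0.04}
    - {"offset": [0, 0, 0.001], "angular": [0, 0, 0], "claw": 0.04}
    - {"offset": [0, 0, 0.001], "angular": [0, 0, 0], "claw": 0.04}
    - {"offset": [0, 0, 0.001], "angular": [0, 0, 0], "claw": 0.04}
    - {"offset": [0, 0, 0.001], "angular": [0, 0, 0], "claw": 0.04}
    - {"offset": [0, 0, 0.001], "angular": [0, 0, 0], "claw": 0.04}
    - {"offset": [0, 0, 0.001], "angular": [0, 0, 0], "claw": 0.04}
    - {"offset": [0, 0, 0.001], "angular": [0, 0, 0], "claw": 0.04}

```text
time_s: 9.35
eef_pos: [0.4973, -0.024, 0.1319]
tcp_rot: [0.705, 0.709, 0.001, 0.001]
ft_force: [-6.0, -2.9, 20.1]
finger_gap: 0.049
```

Run:
```python
from h import *
st()
t=env.grab_frame("top")
A=cv2.resize(t["image"][180:262,98:250],None,fx=5.2,fy=5.2,interpolation=2);cv2.imwrite("pics/e.png",A)
```

```text
t 9.35 p [ 0.4973 -0.024   0.1319] yaw_y 0.33 zaxis [ 2.9e-03 -6.0e-04 -1.0e+00] gap 0.049 F [-6.  -2.9 20.1] j6 -0.077
```

View pics/e.png

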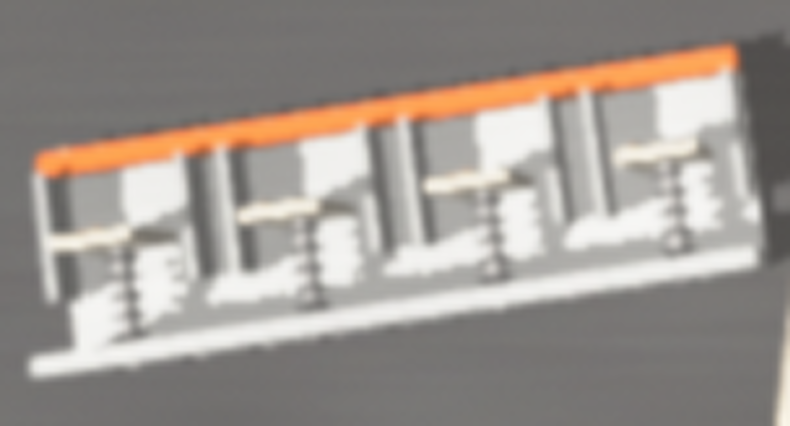

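Run:
```python
from h import *
t=env.grab_frame("top")
c5=lambda a:(98+a[0]/5.2,180+a[1]/5.2)
ex=np.array([.9898,.1426]);ey=np.array([-.1426,.9898]);c=np.array([.5078,.2804])
def rel(a,z):
    p=onz(t,c5(a),z)[:2]-c;return np.round([p@ex,p@ey],4)
for a in((89,241),(279,211),(467,182),(657,151)): print("gate",rel(a,.061))
W=[((38,175),(50,300)),((182,155),(195,275)),((222,150),(237,270)),((367,128),(380,255)),((404,120),(418,245)),((548,100),(560,220)),((587,90),(600,215)),((733,70),(742,195))]
for i in range(0,8,2): print("walls",(rel(W[i][0],.032)+rel(W[i+1][0],.032))/2,(rel(W[i][1],.032)+rel(W[i+1][1],.032))/2)
print("sill top/bot L,R",rel((40,152),.022),rel((45,176),.022),rel((735,47),.022),rel((738,72),.022))
```

```text
gate [-0.0179  0.1291]
gate [-0.0175  0.0423]
gate [-0.0174 -0.0434]
gate [-0.0165 -0.1299]
walls [0.01895 0.1279 ] [-0.0385   0.12875]
walls [0.01795 0.0409 ] [-0.04005  0.04155]
walls [ 0.01845 -0.04475] [-0.03895 -0.0433 ]
walls [ 0.01935 -0.13155] [-0.03905 -0.1285 ]
sill top/bot L,R [0.0316 0.1643] [0.0199 0.1632] [ 0.0309 -0.1672] [ 0.0189 -0.1669]
```

servo_tool:
  targets:
    - {"offset": [0, 0, -0.015], "angular": [0, 0, 0], "claw": 0.04}
    - {"offset": [0, 0, -0.035], "angular": [0, 0, 0], "claw": 0.04}
    - {"offset": [0.008, 0.005, -0.05], "angular": [0, 0, 0], "claw": 0.04}
    - {"offset": [0.025, 0.01, -0.05], "angular": [0, 0, 0], "claw": 0.04}
    - {"offset": [0.05, 0.02, -0.05], "angular": [0, 0, 0], "claw": 0.04}
    - {"offset": [0.08, 0.03, -0.05], "angular": [0, 0, 0], "claw": 0.04}
    - {"offset": [0.11, 0.04, -0.05], "angular": [0, 0, 0], "claw": 0.04}
    - {"offset": [0.14, 0.05, -0.05], "angular": [0, 0, 0], "claw": 0.04}
    - {"offset": [0.16, 0.054, -0.05], "angular": [0, 0, 0], "claw": 0.04}
    - {"offset": [0.173, 0.054, -0.05], "angular": [0, 0, 0], "claw": 0.04}
    - {"offset": [0.18, 0.054, -0.05], "angular": [0, 0, 0], "claw": 0.04}
    - {"offset": [0.18, 0.054, -0.05], "angular": [0, 0, 0], "claw": 0.04}

```text
time_s: 10.65
eef_pos: [0.5497, 0.1567, 0.1817]
tcp_rot: [0.705, 0.709, 0.001, 0.001]
ft_force: [0.3, 0.5, -1.6]
finger_gap: 0.0494
```

Run:
```python
from h import *
st();go(.551,.1556,.09,0)
s=env.grab_frame("scene")
cv2.imwrite("pics/f.png",cv2.resize(s["image"][110:230,250:390],None,fx=5,fy=5,interpolation=2))
```

```text
t 10.65 p [0.5497 0.1567 0.1817] yaw_y 0.38 zaxis [ 2.6e-03 -5.0e-04 -1.0e+00] gap 0.0494 F [ 0.3  0.5 -1.6] j6 0.252
offset [-0.0011, 0.001, 0.0917] ang [0.15, 0.03, 0.38]
```

View pics/f.png

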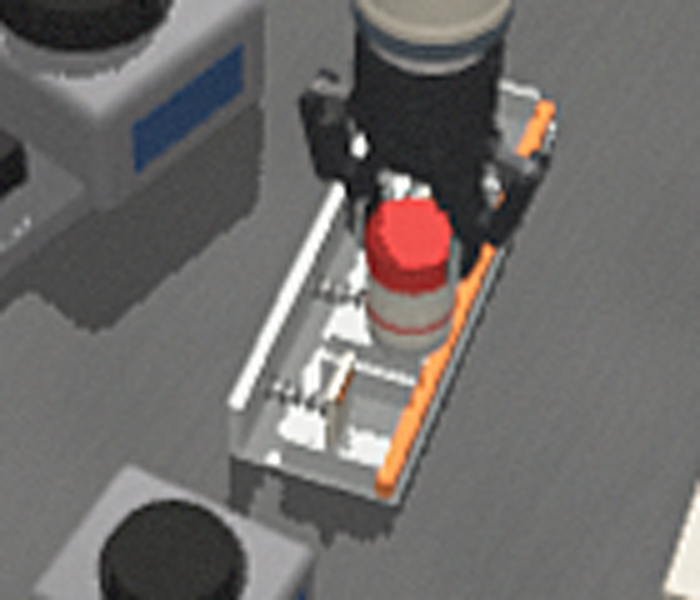

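The jar hangs upright, with its lid at about (410,245) and its foot at about (408,345), in front of bay d. Now lowering and pushing the gate.

servo_tool:
  targets:
    - {"offset": [-0.001, 0.001, 0.03], "angular": [0, 0, 0], "claw": 0.04}
    - {"offset": [-0.001, 0.001, 0.06], "angular": [0, 0, 0], "claw": 0.04}
    - {"offset": [-0.001, 0.001, 0.085], "angular": [0, 0, 0], "claw": 0.04}
    - {"offset": [-0.001, 0.001, 0.092], "angular": [0, 0, 0], "claw": 0.04}
    - {"offset": [-0.001, 0.001, 0.092], "angular": [0, 0, 0], "claw": 0.04}
    - {"offset": [-0.003, -0.01, 0.092], "angular": [0, 0, 0], "claw": 0.04}
    - {"offset": [-0.005, -0.022, 0.092], "angular": [0, 0, 0], "claw": 0.04}
    - {"offset": [-0.006, -0.03, 0.092], "angular": [0, 0, 0], "claw": 0.04}
    - {"offset": [-0.006, -0.034, 0.092], "angular": [0, 0, 0], "claw": 0.04}
    - {"offset": [-0.006, -0.035, 0.092], "angular": [0, 0, 0], "claw": 0.04}
    - {"offset": [-0.006, -0.035, 0.092], "angular": [0, 0, 0], "claw": 0.04}

```text
time_s: 11.8
eef_pos: [0.516, 0.1501, 0.0904]
tcp_rot: [0.705, 0.709, 0.002, 0.002]
ft_force: [5.1, 0.1, 1.5]
finger_gap: 0.049
```

Run:
```python
from h import *
st();go(.5155,.1505,.0615,0)
```

```text
t 11.8 p [0.516  0.1501 0.0904] yaw_y 0.36 zaxis [ 4.9e-03 -2.0e-04 -1.0e+00] gap 0.049 F [5.1 0.1 1.5] j6 0.257
offset [0.0004, -0.0006, 0.0289] ang [0.28, 0.01, 0.36]
```

servo_tool:
  targets:
    - {"offset": [0, 0, 0.006], "angular": [0, 0, 0], "claw": 0.04}
    - {"offset": [0, 0, 0.013], "angular": [0, 0, 0], "claw": 0.04}
    - {"offset": [0, 0, 0.02], "angular": [0, 0, 0], "claw": 0.04}
    - {"offset": [0, 0, 0.025], "angular": [0, 0, 0], "claw": 0.04}
    - {"offset": [0, 0, 0.027], "angular": [0, 0, 0], "claw": 0.04}
    - {"offset": [0, 0, 0.028], "angular": [0, 0, 0], "claw": 0.04}

```text
time_s: 12.4
eef_pos: [0.5157, 0.15, 0.0622]
tcp_rot: [0.705, 0.709, 0.001, 0.001]
ft_force: [1.8, 0.2, 12.9]
finger_gap: 0.0491
```

Run:
```python
from h import *
st()
```

```text
t 12.4 p [0.5157 0.15   0.0622] yaw_y 0.36 zaxis [ 3.4e-03 -5.0e-04 -1.0e+00] gap 0.0491 F [ 1.8  0.2 12.9] j6 0.257
```

servo_tool:
  targets:
    - {"offset": [0, 0.003, 0], "angular": [0, 0, 0], "claw": 0.04}
    - {"offset": [0.001, 0.006, 0], "angular": [0, 0, 0], "claw": 0.04}
    - {"offset": [0.001, 0.006, 0], "angular": [0, 0, 0], "claw": 0.055}
    - {"offset": [0.001, 0.006, 0], "angular": [0, 0, 0], "claw": 0.07}
    - {"offset": [0.001, 0.006, 0], "angular": [0, 0, 0], "claw": 0.08}
    - {"offset": [0.001, 0.006, 0], "angular": [0, 0, 0], "claw": 0.08}
    - {"offset": [0.001, 0.006, -0.02], "angular": [0, 0, 0], "claw": 0.08}
    - {"offset": [0.001, 0.006, -0.05], "angular": [0, 0, 0], "claw": 0.08}
    - {"offset": [0.001, 0.006, -0.09], "angular": [0, 0, 0], "claw": 0.08}
    - {"offset": [0.001, 0.006, -0.12], "angular": [0, 0, 0], "claw": 0.08}
    - {"offset": [-0.03, 0.01, -0.12], "angular": [0, 0, 0], "claw": 0.08}
    - {"offset": [-0.07, 0.01, -0.12], "angular": [0, 0, 0], "claw": 0.08}

```text
time_s: 13.6
eef_pos: [0.5267, 0.0806, 0.1837]
tcp_rot: [0.704, 0.71, 0.002, 0.002]
ft_force: [-0.4, 0.9, -1.2]
finger_gap: 0.0802
```

Run:
```python
from h import *
st()
t,s=frames()
for k,v in lids(t,s).items(): print(k,v)
for c in("yellow","blue"): print(c,blobs(t,c,60),blobs(s,c,60))
cv2.imwrite("pics/g.png",np.hstack([cv2.resize(s["image"][110:230,260:390],None,fx=3,fy=3,interpolation=2),cv2.resize(t["image"][160:280,150:280],None,fx=3,fy=3,interpolation=2)]))
go(.568,-.267,.2,0)
```

```text
t 13.6 p [0.5267 0.0806 0.1837] yaw_y 0.52 zaxis [ 6.5e-03  1.0e-04 -1.0e+00] gap 0.0802 F [-0.4  0.9 -1.2] j6 0.121
yellow (array([ 0.5667, -0.2668]), array([ 0.5758, -0.2756]), 439, 102)
blue (array([ 0.4585, -0.2543]), array([ 0.4584, -0.2531]), 412, 322)
yellow [([404.2, 182.5], 439, [392, 171, 25, 23]), ([10.6, 410.4], 396, [0, 400, 23, 20])] [([260.2, 309.7], 102, [249, 296, 21, 20])]
blue [([400.2, 229.6], 412, [389, 219, 24, 22]), ([26.8, 396.9], 1231, [0, 377, 47, 43])] [([226.2, 282.1], 322, [217, 272, 19, 21])]
offset [-0.3442, 0.0416, -0.017] ang [0.16, 0.08, 0.21]
```

View pics/g.png

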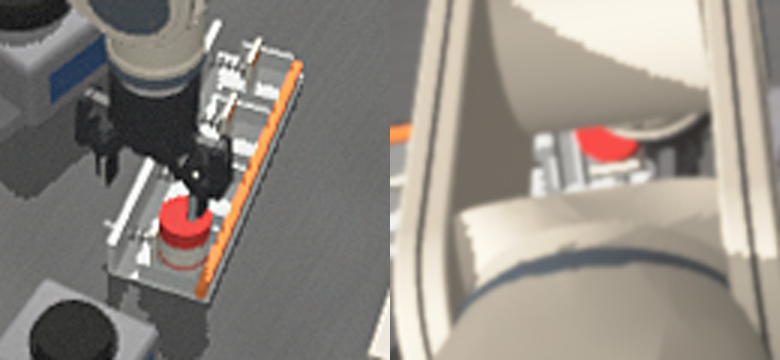

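servo_tool:
  targets:
    - {"offset": [-0.04, 0.01, -0.017], "angular": [0.2, 0, 0.3], "claw": 0.08}
    - {"offset": [-0.08, 0.02, -0.017], "angular": [0.2, 0, 0.3], "claw": 0.08}
    - {"offset": [-0.13, 0.04, -0.017], "angular": [0.2, 0, 0.3], "claw": 0.08}
    - {"offset": [-0.18, 0.04, -0.017], "angular": [0.2, 0, 0.3], "claw": 0.08}
    - {"offset": [-0.23, 0.041, -0.017], "angular": [0.2, 0, 0.3], "claw": 0.08}
    - {"offset": [-0.28, 0.041, -0.017], "angular": [0.2, 0, 0.3], "claw": 0.08}
    - {"offset": [-0.32, 0.041, -0.017], "angular": [0.2, 0, 0.3], "claw": 0.08}
    - {"offset": [-0.345, 0.041, -0.017], "angular": [0.2, 0, 0.3], "claw": 0.08}
    - {"offset": [-0.345, 0.041, -0.017], "angular": [0.2, 0, 0.3], "claw": 0.08}
    - {"offset": [-0.345, 0.041, 0.03], "angular": [0.2, 0, 0.3], "claw": 0.08}
    - {"offset": [-0.345, 0.041, 0.06], "angular": [0.2, 0, 0.3], "claw": 0.08}
    - {"offset": [-0.345, 0.041, 0.06], "angular": [0.2, 0, 0.3], "claw": 0.08}

```text
time_s: 14.9
eef_pos: [0.5645, -0.2651, 0.1185]
tcp_rot: [0.707, 0.707, -0.002, -0.004]
ft_force: [-0.7, 0.3, -0.2]
finger_gap: 0.08
```

Run:
```python
from h import *
st();
t,s=frames()
for c in("yellow",): print(c,[(b,onz(t,b[0],.07)[:2]) for b in blobs(t,c,60)],blobs(s,c,60))
go(.567,-.267,.056,0)
```

```text
t 14.9 p [ 0.5645 -0.2651  0.1185] yaw_y -0.06 zaxis [-0.009  0.003 -1.   ] gap 0.08 F [-0.7  0.3 -0.2] j6 -0.455
yellow [(([303.3, 106.5], 185, [301, 88, 6, 38]), array([ 0.74939698, -0.03712037])), (([153.3, 203.8], 222, [106, 196, 95, 17]), array([0.52286755, 0.31348661]))] [([272.3, 42.1], 255, [262, 32, 22, 21]), ([260.1, 310.1], 97, [249, 299, 21, 17])]
offset [-0.0002, -0.0005, 0.067] ang [-0.11, 0.04, -0.05]
```

servo_tool:
  targets:
    - {"offset": [-0.001, 0.001, 0.03], "angular": [0, 0, 0], "claw": 0.08}
    - {"offset": [-0.001, 0.001, 0.05], "angular": [0, 0, 0], "claw": 0.08}
    - {"offset": [-0.001, 0.001, 0.062], "angular": [0, 0, 0], "claw": 0.08}
    - {"offset": [-0.001, 0.001, 0.062], "angular": [0, 0, 0], "claw": 0.08}
    - {"offset": [-0.001, 0.001, 0.062], "angular": [0, 0, 0], "claw": 0.06}
    - {"offset": [-0.001, 0.001, 0.062], "angular": [0, 0, 0], "claw": 0.04}
    - {"offset": [-0.001, 0.001, 0.062], "angular": [0, 0, 0], "claw": 0.04}
    - {"offset": [-0.001, 0.001, 0.062], "angular": [0, 0, 0], "claw": 0.04}
    - {"offset": [-0.001, 0.001, 0.062], "angular": [0, 0, 0], "claw": 0.04}
    - {"offset": [-0.001, 0.001, 0.062], "angular": [0, 0, 0], "claw": 0.04}
    - {"offset": [-0.001, 0.001, 0.062], "angular": [0, 0, 0], "claw": 0.04}
  squeeze: 100

```text
time_s: 16.1
eef_pos: [0.5694, -0.2684, 0.0634]
tcp_rot: [0.707, 0.707, -0.001, 0.001]
ft_force: [-2.4, 0.2, 9.0]
finger_gap: 0.0488
```

Run:
```python
from h import *
st();env.grab_frame("top");st();go(.496,-.022,.2,0)
```

```text
t 16.1 p [ 0.5694 -0.2684  0.0634] yaw_y -0.05 zaxis [ 4.0e-04 -1.9e-03 -1.0e+00] gap 0.0488 F [-2.4  0.2  9. ] j6 -0.456
t 16.15 p [ 0.5695 -0.2684  0.0634] yaw_y -0.05 zaxis [ 4.0e-04 -1.9e-03 -1.0e+00] gap 0.0489 F [-2.1  1.8  8.5] j6 -0.456
offset [0.2461, -0.0736, -0.1371] ang [0.03, 0.11, -0.05]
```

servo_tool:
  targets:
    - {"offset": [0, 0, 0], "angular": [0, 0, 0], "claw": 0.06}
    - {"offset": [0, 0, 0], "angular": [0, 0, 0], "claw": 0.07}
    - {"offset": [0, -0.001, 0.004], "angular": [0, 0, 0], "claw": 0.07}
    - {"offset": [0, -0.001, 0.008], "angular": [0, 0, 0], "claw": 0.07}
    - {"offset": [0, -0.001, 0.008], "angular": [0, 0, 0], "claw": 0.04}
    - {"offset": [0, -0.001, 0.008], "angular": [0, 0, 0], "claw": 0.04}
    - {"offset": [0, -0.001, 0.008], "angular": [0, 0, 0], "claw": 0.04}
    - {"offset": [0, -0.001, 0.008], "angular": [0, 0, 0], "claw": 0.04}
    - {"offset": [0, -0.001, 0.008], "angular": [0, 0, 0], "claw": 0.04}
    - {"offset": [0, -0.001, 0.008], "angular": [0, 0, 0], "claw": 0.04}
  squeeze: 100

```text
time_s: 17.15
eef_pos: [0.5684, -0.2684, 0.0553]
tcp_rot: [0.707, 0.707, -0.001, 0.001]
ft_force: [-0.7, -1.2, -0.1]
finger_gap: 0.0493
```

Run:
```python
from h import *
st();go(.496,-.022,.195,0)
```

```text
t 17.15 p [ 0.5684 -0.2684  0.0553] yaw_y -0.05 zaxis [ 3.0e-04 -1.8e-03 -1.0e+00] gap 0.0493 F [-0.7 -1.2 -0.1] j6 -0.457
offset [0.2461, -0.0726, -0.1402] ang [0.02, 0.1, -0.05]
```

Grip height is now 55.3 mm. Carrying to the pad with gentle ramps.

servo_tool:
  targets:
    - {"offset": [0, 0, -0.02], "angular": [0, 0, 0], "claw": 0.04}
    - {"offset": [0, 0, -0.06], "angular": [0, 0, 0], "claw": 0.04}
    - {"offset": [0.005, 0, -0.1], "angular": [0, 0, 0], "claw": 0.04}
    - {"offset": [0.02, -0.005, -0.13], "angular": [0, 0, 0], "claw": 0.04}
    - {"offset": [0.045, -0.015, -0.14], "angular": [0, 0, 0], "claw": 0.04}
    - {"offset": [0.085, -0.03, -0.14], "angular": [0, 0, 0], "claw": 0.04}
    - {"offset": [0.125, -0.045, -0.14], "angular": [0, 0, 0], "claw": 0.04}
    - {"offset": [0.165, -0.06, -0.14], "angular": [0, 0, 0], "claw": 0.04}
    - {"offset": [0.2, -0.068, -0.14], "angular": [0, 0, 0], "claw": 0.04}
    - {"offset": [0.225, -0.072, -0.14], "angular": [0, 0, 0], "claw": 0.04}
    - {"offset": [0.24, -0.072, -0.14], "angular": [0, 0, 0], "claw": 0.04}
    - {"offset": [0.246, -0.072, -0.14], "angular": [0, 0, 0], "claw": 0.04}

```text
time_s: 18.35
eef_pos: [0.4962, -0.0207, 0.1948]
tcp_rot: [0.707, 0.707, -0.001, 0.001]
ft_force: [0.9, 0.4, -1.0]
finger_gap: 0.0493
```

servo_tool:
  targets:
    - {"offset": [0, 0, 0], "angular": [0, 0, 0], "claw": 0.04}
    - {"offset": [0, 0, 0], "angular": [0, 0, 0], "claw": 0.04}

```text
time_s: 18.55
eef_pos: [0.4963, -0.0211, 0.1947]
tcp_rot: [0.707, 0.707, -0.001, 0.001]
ft_force: [0.2, -0.4, -1.9]
finger_gap: 0.0496
```

Run:
```python
from h import *
st();go(.496,-.022,.145,0)
t,s=frames();print([(b,onz(s,b[0],.217)) for b in blobs(s,"yellow",40)])
```

```text
t 18.55 p [ 0.4963 -0.0211  0.1947] yaw_y 0.05 zaxis [ 2.0e-04 -1.8e-03 -1.0e+00] gap 0.0496 F [ 0.2 -0.4 -1.9] j6 -0.065
offset [-0.0008, -0.0004, 0.0497] ang [0.01, 0.1, 0.05]
[(([274.1, 39.7], 183, [266, 32, 18, 19]), array([0.15906469, 0.505487  , 0.217     ])), (([280.0, 195.9], 123, [273, 184, 17, 19]), array([ 0.49935728, -0.03732531,  0.217     ]))]
```

servo_tool:
  targets:
    - {"offset": [-0.001, 0, 0.025], "angular": [0, 0, 0], "claw": 0.04}
    - {"offset": [-0.001, 0, 0.043], "angular": [0, 0, 0], "claw": 0.04}
    - {"offset": [-0.001, 0, 0.053], "angular": [0, 0, 0], "claw": 0.04}
    - {"offset": [-0.001, 0, 0.058], "angular": [0, 0, 0], "claw": 0.04}
    - {"offset": [-0.001, 0, 0.062], "angular": [0, 0, 0], "claw": 0.04}
    - {"offset": [-0.001, 0, 0.064], "angular": [0, 0, 0], "claw": 0.04}
    - {"offset": [-0.001, 0, 0.0645], "angular": [0, 0, 0], "claw": 0.04}
    - {"offset": [-0.001, 0, 0.0645], "angular": [0, 0, 0], "claw": 0.04}
    - {"offset": [-0.001, 0, 0.0645], "angular": [0, 0, 0], "claw": 0.04}
    - {"offset": [-0.001, 0, 0.0645], "angular": [0, 0, 0], "claw": 0.04}

```text
time_s: 19.65
eef_pos: [0.496, -0.0228, 0.1311]
tcp_rot: [0.707, 0.707, -0.001, 0.001]
ft_force: [-4.8, -2.7, 6.9]
finger_gap: 0.0495
```

servo_tool:
  targets:
    - {"offset": [0, 0, 0.001], "angular": [0, 0, 0], "claw": 0.04}
    - {"offset": [0, 0, 0.002], "angular": [0, 0, 0], "claw": 0.04}
    - {"offset": [0, 0, 0.002], "angular": [0, 0, 0], "claw": 0.04}
    - {"offset": [0, 0, 0.002], "angular": [0, 0, 0], "claw": 0.04}
    - {"offset": [0, 0, 0.002], "angular": [0, 0, 0], "claw": 0.04}
    - {"offset": [0, 0, 0.002], "angular": [0, 0, 0], "claw": 0.04}
    - {"offset": [0, 0, 0.002], "angular": [0, 0, 0], "claw": 0.04}
    - {"offset": [0, 0, 0.002], "angular": [0, 0, 0], "claw": 0.04}
    - {"offset": [0, 0, 0.002], "angular": [0, 0, 0], "claw": 0.04}
    - {"offset": [0, 0, 0.002], "angular": [0, 0, 0], "claw": 0.04}
    - {"offset": [0, 0, 0.002], "angular": [0, 0, 0], "claw": 0.04}
    - {"offset": [0, 0, 0.002], "angular": [0, 0, 0], "claw": 0.04}

```text
time_s: 20.85
eef_pos: [0.496, -0.023, 0.1309]
tcp_rot: [0.707, 0.707, -0.001, 0.001]
ft_force: [-7.4, -1.6, 18.4]
finger_gap: 0.0493
```

Run:
```python
from h import *
st();go(.551,.1556,.18,0);go(.509+.0297,.2364+.0043,.18,0)
```

```text
t 20.85 p [ 0.496  -0.023   0.1309] yaw_y 0.02 zaxis [ 1.0e-04 -2.6e-03 -1.0e+00] gap 0.0493 F [-7.4 -1.6 18.4] j6 -0.067
offset [0.1785, 0.0551, -0.0495] ang [0.0, 0.15, 0.02]
offset [0.2636, 0.0428, -0.0498] ang [0.0, 0.15, 0.02]
```

servo_tool:
  targets:
    - {"offset": [0, 0, -0.015], "angular": [0, 0, 0], "claw": 0.04}
    - {"offset": [0, 0, -0.04], "angular": [0, 0, 0], "claw": 0.04}
    - {"offset": [0.01, 0.005, -0.055], "angular": [0, 0, 0], "claw": 0.04}
    - {"offset": [0.03, 0.01, -0.055], "angular": [0, 0, 0], "claw": 0.04}
    - {"offset": [0.065, 0.02, -0.055], "angular": [0, 0, 0], "claw": 0.04}
    - {"offset": [0.105, 0.03, -0.055], "angular": [0, 0, 0], "claw": 0.04}
    - {"offset": [0.145, 0.04, -0.055], "angular": [0, 0, 0], "claw": 0.04}
    - {"offset": [0.185, 0.043, -0.055], "angular": [0, 0, 0], "claw": 0.04}
    - {"offset": [0.22, 0.043, -0.055], "angular": [0, 0, 0], "claw": 0.04}
    - {"offset": [0.245, 0.043, -0.055], "angular": [0, 0, 0], "claw": 0.04}
    - {"offset": [0.26, 0.043, -0.055], "angular": [0, 0, 0], "claw": 0.04}
    - {"offset": [0.264, 0.043, -0.055], "angular": [0, 0, 0], "claw": 0.04}

```text
time_s: 22.05
eef_pos: [0.5391, 0.2425, 0.1855]
tcp_rot: [0.706, 0.708, -0.0, 0.001]
ft_force: [-0.3, -0.8, -0.8]
finger_gap: 0.0496
```

servo_tool:
  targets:
    - {"offset": [0, 0, 0], "angular": [0, 0, 0], "claw": 0.04}
    - {"offset": [0, 0, 0], "angular": [0, 0, 0], "claw": 0.04}

```text
time_s: 22.25
eef_pos: [0.5392, 0.2417, 0.1856]
tcp_rot: [0.707, 0.708, -0.0, 0.001]
ft_force: [0.0, 0.2, -1.5]
finger_gap: 0.0495
```

Run:
```python
from h import *
st();go(.539,.2407,.09,0)
```

```text
t 22.25 p [0.5392 0.2417 0.1856] yaw_y 0.08 zaxis [ 0.0013 -0.0022 -1.    ] gap 0.0495 F [ 0.   0.2 -1.5] j6 0.403
offset [-0.0008, -0.0004, 0.0956] ang [0.07, 0.12, 0.08]
```

servo_tool:
  targets:
    - {"offset": [-0.001, 0, 0.035], "angular": [0, 0, 0], "claw": 0.04}
    - {"offset": [-0.001, 0, 0.07], "angular": [0, 0, 0], "claw": 0.04}
    - {"offset": [-0.001, 0, 0.09], "angular": [0, 0, 0], "claw": 0.04}
    - {"offset": [-0.001, 0, 0.095], "angular": [0, 0, 0], "claw": 0.04}
    - {"offset": [-0.001, 0, 0.095], "angular": [0, 0, 0], "claw": 0.04}
    - {"offset": [-0.003, -0.012, 0.095], "angular": [0, 0, 0], "claw": 0.04}
    - {"offset": [-0.005, -0.024, 0.095], "angular": [0, 0, 0], "claw": 0.04}
    - {"offset": [-0.006, -0.032, 0.095], "angular": [0, 0, 0], "claw": 0.04}
    - {"offset": [-0.006, -0.036, 0.095], "angular": [0, 0, 0], "claw": 0.04}
    - {"offset": [-0.006, -0.036, 0.095], "angular": [0, 0, 0], "claw": 0.04}
    - {"offset": [-0.006, -0.036, 0.095], "angular": [0, 0, 0], "claw": 0.04}

```text
time_s: 23.35
eef_pos: [0.5043, 0.2358, 0.0913]
tcp_rot: [0.706, 0.708, 0.001, 0.002]
ft_force: [4.6, -1.1, 0.3]
finger_gap: 0.0492
```

Run:
```python
from h import *
st();go(.5035,.2357,.0613,0)
```

```text
t 23.35 p [0.5043 0.2358 0.0913] yaw_y 0.1 zaxis [ 0.0035 -0.0014 -1.    ] gap 0.0492 F [ 4.6 -1.1  0.3] j6 0.419
offset [-0.0001, -0.0009, 0.03] ang [0.2, 0.08, 0.1]
```

servo_tool:
  targets:
    - {"offset": [0, -0.001, 0.007], "angular": [0, 0, 0], "claw": 0.04}
    - {"offset": [0, -0.001, 0.014], "angular": [0, 0, 0], "claw": 0.04}
    - {"offset": [0, -0.001, 0.021], "angular": [0, 0, 0], "claw": 0.04}
    - {"offset": [0, -0.001, 0.026], "angular": [0, 0, 0], "claw": 0.04}
    - {"offset": [0, -0.001, 0.029], "angular": [0, 0, 0], "claw": 0.04}
    - {"offset": [0, -0.001, 0.0295], "angular": [0, 0, 0], "claw": 0.04}
    - {"offset": [0, -0.001, 0.0295], "angular": [0, 0, 0], "claw": 0.04}

```text
time_s: 24.05
eef_pos: [0.5031, 0.2356, 0.0613]
tcp_rot: [0.706, 0.708, 0.0, 0.002]
ft_force: [4.2, 0.3, -3.8]
finger_gap: 0.0493
```

Run:
```python
from h import *
st()
```

```text
t 24.05 p [0.5031 0.2356 0.0613] yaw_y 0.1 zaxis [ 0.0026 -0.0018 -1.    ] gap 0.0493 F [ 4.2  0.3 -3.8] j6 0.42
```

servo_tool:
  targets:
    - {"offset": [0, 0, 0.001], "angular": [0, 0, 0], "claw": 0.04}
    - {"offset": [0, 0, 0.002], "angular": [0, 0, 0], "claw": 0.04}
    - {"offset": [0, 0, 0.002], "angular": [0, 0, 0], "claw": 0.04}

```text
time_s: 24.35
eef_pos: [0.5031, 0.2358, 0.061]
tcp_rot: [0.706, 0.708, 0.001, 0.002]
ft_force: [-2.2, -0.3, 18.0]
finger_gap: 0.0493
```

On the floor (18 N). Nudging to the sill and releasing.

servo_tool:
  targets:
    - {"offset": [0, 0.003, 0], "angular": [0, 0, 0], "claw": 0.04}
    - {"offset": [0.001, 0.006, 0], "angular": [0, 0, 0], "claw": 0.04}
    - {"offset": [0.001, 0.006, 0], "angular": [0, 0, 0], "claw": 0.055}
    - {"offset": [0.001, 0.006, 0], "angular": [0, 0, 0], "claw": 0.07}
    - {"offset": [0.001, 0.006, 0], "angular": [0, 0, 0], "claw": 0.08}
    - {"offset": [0.001, 0.006, 0], "angular": [0, 0, 0], "claw": 0.08}
    - {"offset": [0.001, 0.006, -0.02], "angular": [0, 0, 0], "claw": 0.08}
    - {"offset": [0.001, 0.006, -0.05], "angular": [0, 0, 0], "claw": 0.08}
    - {"offset": [0.001, 0.006, -0.09], "angular": [0, 0, 0], "claw": 0.08}
    - {"offset": [0.001, 0.006, -0.13], "angular": [0, 0, 0], "claw": 0.08}
    - {"offset": [-0.03, 0.0, -0.13], "angular": [0, 0, 0], "claw": 0.08}
    - {"offset": [-0.07, -0.01, -0.13], "angular": [0, 0, 0], "claw": 0.08}

```text
time_s: 25.55
eef_pos: [0.4937, 0.1665, 0.1926]
tcp_rot: [0.706, 0.709, 0.002, 0.002]
ft_force: [0.8, -0.6, 0.2]
finger_gap: 0.08
```

servo_tool:
  targets:
    - {"offset": [-0.05, 0, 0], "angular": [0, 0, 0], "claw": 0.08}
    - {"offset": [-0.1, 0, 0], "angular": [0, 0, 0], "claw": 0.08}
    - {"offset": [-0.15, 0, 0], "angular": [0, 0, 0], "claw": 0.08}
    - {"offset": [-0.2, -0.01, 0], "angular": [0, 0, 0], "claw": 0.08}
    - {"offset": [-0.24, -0.02, 0], "angular": [0, 0, 0], "claw": 0.08}
    - {"offset": [-0.28, -0.03, 0], "angular": [0, 0, 0], "claw": 0.08}
    - {"offset": [-0.3, -0.04, 0], "angular": [0, 0, 0], "claw": 0.08}
    - {"offset": [-0.3, -0.04, 0], "angular": [0, 0, 0], "claw": 0.08}
    - {"offset": [-0.3, -0.04, 0], "angular": [0, 0, 0], "claw": 0.08}

```text
time_s: 26.45
eef_pos: [0.4546, -0.1336, 0.1924]
tcp_rot: [0.706, 0.708, 0.002, 0.002]
ft_force: [-0.3, 0.9, -0.3]
finger_gap: 0.0802
```

Run:
```python
from h import *
st()
t,s=frames()
for c in("red","yellow","blue","green"): print(c,[(b[0],b[1],np.round(onz(t,b[0],.07)[:2],4).tolist()) for b in blobs(t,c,90)],"S",[(b[0],b[1],np.round(onz(s,b[0],.07)[:2],4).tolist()) for b in blobs(s,c,60)])
cv2.imwrite("pics/i.png",np.hstack([cv2.resize(s["image"][110:230,260:390],None,fx=3,fy=3,interpolation=2),cv2.resize(t["image"][160:280,90:260],None,fx=2.4,fy=3,interpolation=2)]))
go(.4585,-.254,.16,0)
```

```text
t 26.45 p [ 0.4546 -0.1336  0.1924] yaw_y 0.15 zaxis [ 5.8e-03  2.0e-04 -1.0e+00] gap 0.0802 F [-0.3  0.9 -0.3] j6 -0.316
red [([222.6, 202.2], 412, [0.5251, 0.1521]), ([339.7, 201.0], 103, [0.5253, -0.1181]), ([189.6, 379.2], 258, [0.1279, 0.2242])] S [([223.7, 112.7], 85, [0.1022, 0.2627]), ([321.2, 183.6], 254, [0.5227, 0.154]), ([275.0, 247.7], 75, [0.516, -0.1021])]
yellow [([184.5, 207.7], 409, [0.5131, 0.2405]), ([10.6, 410.4], 397, [0.0601, 0.6269])] S [([272.3, 42.1], 254, [0.0516, 0.6608]), ([330.3, 166.3], 83, [0.5158, 0.2264])]
blue [([387.3, 120.9], 90, [0.7121, -0.2324]), ([26.7, 396.9], 1224, [0.0894, 0.5917])] S [([272.9, 42.8], 572, [0.0557, 0.6583]), ([226.2, 282.1], 321, [0.4584, -0.2531])]
green [] S []
offset [-0.1212, 0.0026, 0.0324] ang [0.35, -0.0, 0.28]
```

View pics/i.png

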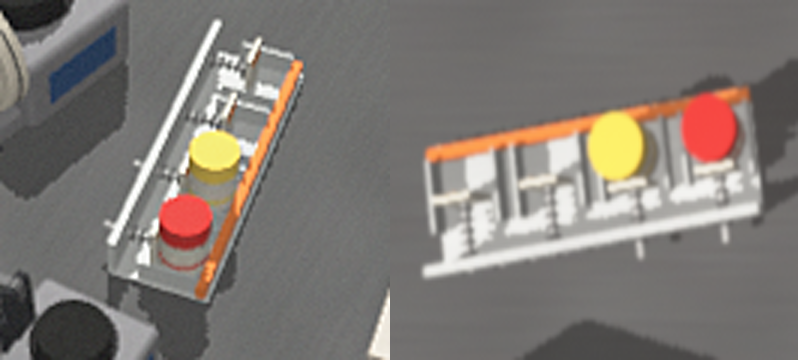

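servo_tool:
  targets:
    - {"offset": [-0.04, 0.002, 0], "angular": [0.3, 0, 0.2], "claw": 0.08}
    - {"offset": [-0.08, 0.003, 0], "angular": [0.3, 0, 0.2], "claw": 0.08}
    - {"offset": [-0.11, 0.004, 0.01], "angular": [0.3, 0, 0.2], "claw": 0.08}
    - {"offset": [-0.12, 0.004, 0.04], "angular": [0.3, 0, 0.2], "claw": 0.08}
    - {"offset": [-0.12, 0.004, 0.07], "angular": [0.3, 0, 0.2], "claw": 0.08}
    - {"offset": [-0.12, 0.004, 0.07], "angular": [0.3, 0, 0.2], "claw": 0.08}
    - {"offset": [-0.12, 0.004, 0.07], "angular": [0.3, 0, 0.2], "claw": 0.08}
    - {"offset": [-0.12, 0.004, 0.07], "angular": [0.3, 0, 0.2], "claw": 0.08}

```text
time_s: 27.35
eef_pos: [0.4613, -0.2525, 0.1238]
tcp_rot: [0.706, 0.708, 0.001, 0.001]
ft_force: [1.6, 0.8, -0.6]
finger_gap: 0.0801
```

Run:
```python
from h import *
s=env.grab_frame("scene");st()
print([(b[0],b[1],np.round(onz(s,b[0],.07)[:2],4).tolist()) for b in blobs(s,"blue",60)])
go(.4585,-.2535,.055,0)
```

```text
t 27.4 p [ 0.4614 -0.2527  0.1239] yaw_y 0.15 zaxis [ 0.003  -0.0012 -1.    ] gap 0.0802 F [0.1 0.5 0.1] j6 -0.527
[([272.3, 43.3], 584, [0.0553, 0.6547]), ([226.1, 282.1], 321, [0.4582, -0.2532])]
offset [-0.0007, -0.0031, 0.0689] ang [0.17, 0.07, 0.15]
```

servo_tool:
  targets:
    - {"offset": [-0.001, -0.003, 0.03], "angular": [0, 0, 0], "claw": 0.08}
    - {"offset": [-0.001, -0.003, 0.055], "angular": [0, 0, 0], "claw": 0.08}
    - {"offset": [-0.001, -0.003, 0.069], "angular": [0, 0, 0], "claw": 0.08}
    - {"offset": [-0.001, -0.003, 0.069], "angular": [0, 0, 0], "claw": 0.08}
    - {"offset": [-0.001, -0.003, 0.069], "angular": [0, 0, 0], "claw": 0.065}
    - {"offset": [-0.001, -0.003, 0.069], "angular": [0, 0, 0], "claw": 0.04}
    - {"offset": [-0.001, -0.003, 0.069], "angular": [0, 0, 0], "claw": 0.04}
    - {"offset": [-0.001, -0.003, 0.069], "angular": [0, 0, 0], "claw": 0.04}
    - {"offset": [-0.001, -0.003, 0.069], "angular": [0, 0, 0], "claw": 0.04}
    - {"offset": [-0.001, -0.003, 0.069], "angular": [0, 0, 0], "claw": 0.04}
    - {"offset": [-0.001, -0.003, 0.069], "angular": [0, 0, 0], "claw": 0.04}
  squeeze: 100

```text
time_s: 28.5
eef_pos: [0.4594, -0.2543, 0.0568]
tcp_rot: [0.706, 0.708, 0.001, 0.003]
ft_force: [-2.3, 0.3, 8.8]
finger_gap: 0.0489
```

Run:
```python
from h import *
st();go(.496,-.022,.195,0)
```

```text
t 28.5 p [ 0.4594 -0.2543  0.0568] yaw_y 0.15 zaxis [ 0.0051 -0.0025 -1.    ] gap 0.0489 F [-2.3  0.3  8.8] j6 -0.532
offset [0.2319, 0.0379, -0.1385] ang [0.29, 0.14, 0.15]
```

servo_tool:
  targets:
    - {"offset": [0, 0, -0.02], "angular": [0, 0, 0], "claw": 0.04}
    - {"offset": [0, 0, -0.06], "angular": [0, 0, 0], "claw": 0.04}
    - {"offset": [0.005, 0, -0.1], "angular": [0, 0, 0], "claw": 0.04}
    - {"offset": [0.02, 0.005, -0.13], "angular": [0.2, 0, 0], "claw": 0.04}
    - {"offset": [0.045, 0.01, -0.14], "angular": [0.2, 0, 0], "claw": 0.04}
    - {"offset": [0.085, 0.015, -0.14], "angular": [0.2, 0, 0], "claw": 0.04}
    - {"offset": [0.125, 0.025, -0.14], "angular": [0.2, 0, 0], "claw": 0.04}
    - {"offset": [0.165, 0.033, -0.14], "angular": [0.2, 0, 0], "claw": 0.04}
    - {"offset": [0.195, 0.037, -0.14], "angular": [0.2, 0, 0], "claw": 0.04}
    - {"offset": [0.217, 0.037, -0.14], "angular": [0.2, 0, 0], "claw": 0.04}
    - {"offset": [0.23, 0.037, -0.14], "angular": [0.2, 0, 0], "claw": 0.04}
    - {"offset": [0.232, 0.037, -0.14], "angular": [0.2, 0, 0], "claw": 0.04}

```text
time_s: 29.7
eef_pos: [0.495, -0.0209, 0.1969]
tcp_rot: [0.706, 0.709, -0.0, 0.002]
ft_force: [0.9, -0.1, -1.9]
finger_gap: 0.0489
```

servo_tool:
  targets:
    - {"offset": [0, 0, 0], "angular": [0, 0, 0], "claw": 0.04}
    - {"offset": [0, 0, 0], "angular": [0, 0, 0], "claw": 0.04}

```text
time_s: 29.9
eef_pos: [0.4951, -0.0217, 0.1972]
tcp_rot: [0.706, 0.708, -0.0, 0.002]
ft_force: [0.2, 0.9, -1.3]
finger_gap: 0.0489
```

Run:
```python
from h import *
st();go(.496,-.022,.131,0)
t,s=frames();print([b for b in blobs(s,"blue",40)])
```

```text
t 29.9 p [ 0.4951 -0.0217  0.1972] yaw_y 0.21 zaxis [ 0.0027 -0.0028 -1.    ] gap 0.0489 F [ 0.2  0.9 -1.3] j6 -0.068
offset [-0.0002, 0.0007, 0.0662] ang [0.15, 0.16, 0.21]
[([278.7, 35.4], 337, [261, 23, 35, 34]), ([280.3, 193.0], 259, [272, 183, 17, 20])]
```

servo_tool:
  targets:
    - {"offset": [0, 0.001, 0.025], "angular": [0, 0, 0], "claw": 0.04}
    - {"offset": [0, 0.001, 0.043], "angular": [0, 0, 0], "claw": 0.04}
    - {"offset": [0, 0.001, 0.053], "angular": [0, 0, 0], "claw": 0.04}
    - {"offset": [0, 0.001, 0.058], "angular": [0, 0, 0], "claw": 0.04}
    - {"offset": [0, 0.001, 0.062], "angular": [0, 0, 0], "claw": 0.04}
    - {"offset": [0, 0.001, 0.064], "angular": [0, 0, 0], "claw": 0.04}
    - {"offset": [0, 0.001, 0.065], "angular": [0, 0, 0], "claw": 0.04}
    - {"offset": [0, 0.001, 0.0655], "angular": [0, 0, 0], "claw": 0.04}
    - {"offset": [0, 0.001, 0.0655], "angular": [0, 0, 0], "claw": 0.04}

```text
time_s: 30.9
eef_pos: [0.4958, -0.0222, 0.1328]
tcp_rot: [0.706, 0.708, -0.0, 0.002]
ft_force: [-7.8, -2.5, 13.1]
finger_gap: 0.049
```

servo_tool:
  targets:
    - {"offset": [0, 0, 0.001], "angular": [0, 0, 0], "claw": 0.04}
    - {"offset": [0, 0, 0.0015], "angular": [0, 0, 0], "claw": 0.04}
    - {"offset": [0, 0, 0.0015], "angular": [0, 0, 0], "claw": 0.04}
    - {"offset": [0, 0, 0.0015], "angular": [0, 0, 0], "claw": 0.04}
    - {"offset": [0, 0, 0.0015], "angular": [0, 0, 0], "claw": 0.04}
    - {"offset": [0, 0, 0.0015], "angular": [0, 0, 0], "claw": 0.04}
    - {"offset": [0, 0, 0.0015], "angular": [0, 0, 0], "claw": 0.04}
    - {"offset": [0, 0, 0.0015], "angular": [0, 0, 0], "claw": 0.04}
    - {"offset": [0, 0, 0.0015], "angular": [0, 0, 0], "claw": 0.04}
    - {"offset": [0, 0, 0.0015], "angular": [0, 0, 0], "claw": 0.04}
    - {"offset": [0, 0, 0.0015], "angular": [0, 0, 0], "claw": 0.04}
    - {"offset": [0, 0, 0.0015], "angular": [0, 0, 0], "claw": 0.04}

```text
time_s: 32.1
eef_pos: [0.4958, -0.0223, 0.1327]
tcp_rot: [0.706, 0.708, -0.0, 0.002]
ft_force: [-6.8, -1.2, 14.0]
finger_gap: 0.0493
```

Run:
```python
from h import *
st();go(.4969+.0297,.3216+.0043,.185,0)
```

```text
t 32.1 p [ 0.4958 -0.0223  0.1327] yaw_y 0.21 zaxis [ 0.0023 -0.0034 -1.    ] gap 0.0493 F [-6.8 -1.2 14. ] j6 -0.067
offset [0.3479, 0.0322, -0.0534] ang [0.13, 0.2, 0.21]
```

servo_tool:
  targets:
    - {"offset": [0, 0, -0.015], "angular": [0, 0, 0], "claw": 0.04}
    - {"offset": [0, 0, -0.04], "angular": [0, 0, 0], "claw": 0.04}
    - {"offset": [0.01, 0.005, -0.055], "angular": [0, 0, 0], "claw": 0.04}
    - {"offset": [0.03, 0.01, -0.055], "angular": [0, 0, 0], "claw": 0.04}
    - {"offset": [0.065, 0.02, -0.055], "angular": [0, 0, 0], "claw": 0.04}
    - {"offset": [0.11, 0.03, -0.055], "angular": [0, 0, 0], "claw": 0.04}
    - {"offset": [0.155, 0.032, -0.055], "angular": [0, 0, 0], "claw": 0.04}
    - {"offset": [0.2, 0.032, -0.055], "angular": [0, 0, 0], "claw": 0.04}
    - {"offset": [0.245, 0.032, -0.055], "angular": [0, 0, 0], "claw": 0.04}
    - {"offset": [0.285, 0.032, -0.055], "angular": [0, 0, 0], "claw": 0.04}
    - {"offset": [0.315, 0.032, -0.055], "angular": [0, 0, 0], "claw": 0.04}
    - {"offset": [0.335, 0.032, -0.055], "angular": [0, 0, 0], "claw": 0.04}

```text
time_s: 33.3
eef_pos: [0.5267, 0.3158, 0.1871]
tcp_rot: [0.705, 0.709, 0.001, 0.002]
ft_force: [-0.8, -0.5, -2.6]
finger_gap: 0.0495
```

servo_tool:
  targets:
    - {"offset": [0.008, 0, 0], "angular": [0, 0, 0], "claw": 0.04}
    - {"offset": [0.012, 0, 0], "angular": [0, 0, 0], "claw": 0.04}
    - {"offset": [0.012, 0, 0], "angular": [0, 0, 0], "claw": 0.04}
    - {"offset": [0.012, 0, 0], "angular": [0, 0, 0], "claw": 0.04}

```text
time_s: 33.7
eef_pos: [0.5268, 0.3266, 0.187]
tcp_rot: [0.706, 0.709, 0.0, 0.002]
ft_force: [-0.5, 0.5, -1.7]
finger_gap: 0.0488
```

Run:
```python
from h import *
st();go(.5266,.3259,.092,0)
```

```text
t 33.7 p [0.5268 0.3266 0.187 ] yaw_y 0.25 zaxis [ 0.0038 -0.0024 -1.    ] gap 0.0488 F [-0.5  0.5 -1.7] j6 0.536
offset [-0.0004, -0.0006, 0.095] ang [0.22, 0.14, 0.25]
```

servo_tool:
  targets:
    - {"offset": [-0.001, 0, 0.035], "angular": [0, 0, 0], "claw": 0.04}
    - {"offset": [-0.001, 0, 0.07], "angular": [0, 0, 0], "claw": 0.04}
    - {"offset": [-0.001, 0, 0.09], "angular": [0, 0, 0], "claw": 0.04}
    - {"offset": [-0.001, 0, 0.095], "angular": [0, 0, 0], "claw": 0.04}
    - {"offset": [-0.001, 0, 0.095], "angular": [0, 0, 0], "claw": 0.04}
    - {"offset": [-0.003, -0.012, 0.095], "angular": [0, 0, 0], "claw": 0.04}
    - {"offset": [-0.005, -0.024, 0.095], "angular": [0, 0, 0], "claw": 0.04}
    - {"offset": [-0.006, -0.032, 0.095], "angular": [0, 0, 0], "claw": 0.04}
    - {"offset": [-0.006, -0.036, 0.095], "angular": [0, 0, 0], "claw": 0.04}
    - {"offset": [-0.006, -0.036, 0.095], "angular": [0, 0, 0], "claw": 0.04}
    - {"offset": [-0.006, -0.036, 0.095], "angular": [0, 0, 0], "claw": 0.04}

```text
time_s: 34.8
eef_pos: [0.492, 0.3207, 0.0927]
tcp_rot: [0.705, 0.709, 0.002, 0.003]
ft_force: [4.7, -0.1, -0.4]
finger_gap: 0.0492
```

Run:
```python
from h import *
st();go(.4915,.3209,.0625,0)
```

```text
t 34.8 p [0.492  0.3207 0.0927] yaw_y 0.26 zaxis [ 0.0058 -0.0015 -1.    ] gap 0.0492 F [ 4.7 -0.1 -0.4] j6 0.559
offset [0.0003, -0.0007, 0.0302] ang [0.33, 0.08, 0.26]
```

servo_tool:
  targets:
    - {"offset": [0, -0.001, 0.007], "angular": [0, 0, 0], "claw": 0.04}
    - {"offset": [0, -0.001, 0.014], "angular": [0, 0, 0], "claw": 0.04}
    - {"offset": [0, -0.001, 0.021], "angular": [0, 0, 0], "claw": 0.04}
    - {"offset": [0, -0.001, 0.026], "angular": [0, 0, 0], "claw": 0.04}
    - {"offset": [0, -0.001, 0.029], "angular": [0, 0, 0], "claw": 0.04}
    - {"offset": [0, -0.001, 0.0305], "angular": [0, 0, 0], "claw": 0.04}
    - {"offset": [0, -0.001, 0.0315], "angular": [0, 0, 0], "claw": 0.04}
    - {"offset": [0, -0.001, 0.0315], "angular": [0, 0, 0], "claw": 0.04}

```text
time_s: 35.6
eef_pos: [0.4909, 0.3207, 0.0628]
tcp_rot: [0.705, 0.709, 0.001, 0.002]
ft_force: [-3.8, -2.1, 19.5]
finger_gap: 0.0491
```

On the floor. Releasing, then heading towards green.

servo_tool:
  targets:
    - {"offset": [0, 0.003, 0], "angular": [0, 0, 0], "claw": 0.04}
    - {"offset": [0.001, 0.006, 0], "angular": [0, 0, 0], "claw": 0.04}
    - {"offset": [0.001, 0.006, 0], "angular": [0, 0, 0], "claw": 0.055}
    - {"offset": [0.001, 0.006, 0], "angular": [0, 0, 0], "claw": 0.07}
    - {"offset": [0.001, 0.006, 0], "angular": [0, 0, 0], "claw": 0.08}
    - {"offset": [0.001, 0.006, 0], "angular": [0, 0, 0], "claw": 0.08}
    - {"offset": [0.001, 0.006, -0.02], "angular": [0, 0, 0], "claw": 0.08}
    - {"offset": [0.001, 0.006, -0.05], "angular": [0, 0, 0], "claw": 0.08}
    - {"offset": [0.001, 0.006, -0.09], "angular": [0, 0, 0], "claw": 0.08}
    - {"offset": [0.001, 0.006, -0.13], "angular": [0, 0, 0], "claw": 0.08}
    - {"offset": [-0.03, 0.0, -0.13], "angular": [0, 0, 0], "claw": 0.08}
    - {"offset": [-0.07, -0.01, -0.13], "angular": [0, 0, 0], "claw": 0.08}

```text
time_s: 36.8
eef_pos: [0.4814, 0.2516, 0.1944]
tcp_rot: [0.705, 0.709, 0.003, 0.003]
ft_force: [1.1, -0.5, -0.8]
finger_gap: 0.0798
```

servo_tool:
  targets:
    - {"offset": [-0.05, 0, 0], "angular": [0.2, 0, 0.2], "claw": 0.08}
    - {"offset": [-0.1, 0, 0], "angular": [0.2, 0, 0.2], "claw": 0.08}
    - {"offset": [-0.15, 0, 0], "angular": [0.2, 0, 0.2], "claw": 0.08}
    - {"offset": [-0.2, -0.01, 0], "angular": [0.2, 0, 0.2], "claw": 0.08}
    - {"offset": [-0.25, -0.02, 0], "angular": [0.2, 0, 0.2], "claw": 0.08}
    - {"offset": [-0.3, -0.03, 0], "angular": [0.2, 0, 0.2], "claw": 0.08}
    - {"offset": [-0.35, -0.03, 0], "angular": [0.2, 0, 0.2], "claw": 0.08}
    - {"offset": [-0.4, -0.03, 0], "angular": [0.2, 0, 0.2], "claw": 0.08}
    - {"offset": [-0.43, -0.03, 0], "angular": [0.2, 0, 0.2], "claw": 0.08}
    - {"offset": [-0.43, -0.03, 0], "angular": [0.2, 0, 0.2], "claw": 0.08}

```text
time_s: 37.8
eef_pos: [0.4543, -0.1821, 0.1941]
tcp_rot: [0.707, 0.707, 0.002, 0.002]
ft_force: [0.3, -1.2, 0.3]
finger_gap: 0.0801
```

Run:
```python
from h import *
st()
t,s=frames()
hs=cv2.cvtColor(s["image"],cv2.COLOR_BGR2HSV);print("hsv at green",hs[322,194],cv2.cvtColor(t["image"],cv2.COLOR_BGR2HSV)[235,457])
print([(b,np.round(onz(t,b[0],.07)[:2],4).tolist()) for b in blobs(t,"green",60,v=50)])
print([(b,np.round(onz(s,b[0],.07)[:2],4).tolist()) for b in blobs(s,"green",60,v=50)])
A=cv2.resize(s["image"][110:230,260:390],None,fx=3,fy=3,interpolation=2);B=cv2.resize(s["image"][250:370,130:260],None,fx=3,fy=3,interpolation=2)
cv2.imwrite("pics/j.png",np.hstack([A,B]))
```

```text
t 37.8 p [ 0.4543 -0.1821  0.1941] yaw_y -0.06 zaxis [ 5.7e-03 -6.0e-04 -1.0e+00] gap 0.0801 F [ 0.3 -1.2  0.3] j6 -0.407
hsv at green [ 66 134 192] [ 22  15 251]
[]
[]
```

View pics/j.png

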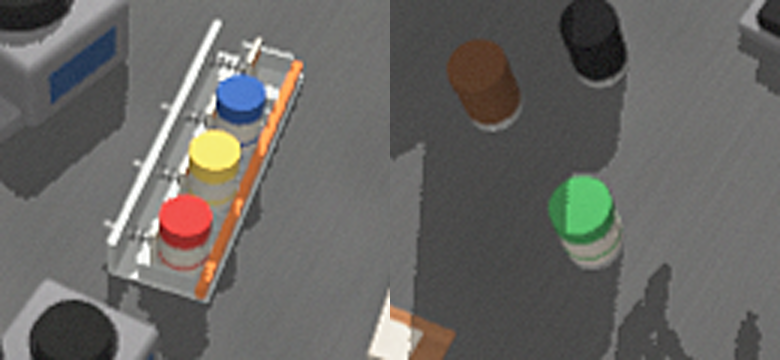

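Run:
```python
from h import *
s=env.grab_frame("scene");st()
B=[(b,np.round(onz(s,b[0],.07)[:2],4).tolist()) for b in blobs(s,"green",60,s=90,v=50)];print(B)
g=[b[1] for b in B if 170<b[0][0][0]<215][0]
go(g[0],g[1],.125,0)
```

```text
t 37.95 p [ 0.4537 -0.1781  0.1937] yaw_y 0.15 zaxis [ 0.0041  0.001  -1.    ] gap 0.0799 F [-0.1 -0.1 -1. ] j6 -0.405
[(([193.3, 319.4], 377, [183, 309, 21, 22]), [0.4446, -0.3787])]
offset [-0.2007, -0.0099, 0.0684] ang [0.23, -0.06, 0.15]
```

servo_tool:
  targets:
    - {"offset": [-0.04, -0.004, 0], "angular": [0.2, 0, 0], "claw": 0.08}
    - {"offset": [-0.09, -0.009, 0], "angular": [0.2, 0, 0], "claw": 0.08}
    - {"offset": [-0.14, -0.009, 0], "angular": [0.2, 0, 0], "claw": 0.08}
    - {"offset": [-0.18, -0.009, 0], "angular": [0.2, 0, 0.01], "claw": 0.08}
    - {"offset": [-0.201, -0.009, 0.02], "angular": [0.2, 0, 0], "claw": 0.08}
    - {"offset": [-0.201, -0.009, 0.05], "angular": [0.2, 0, 0], "claw": 0.08}
    - {"offset": [-0.201, -0.009, 0.068], "angular": [0.2, 0, 0], "claw": 0.08}
    - {"offset": [-0.201, -0.009, 0.068], "angular": [0.2, 0, 0], "claw": 0.08}
    - {"offset": [-0.201, -0.009, 0.068], "angular": [0.2, 0, 0], "claw": 0.08}

```text
time_s: 38.85
eef_pos: [0.446, -0.3778, 0.1256]
tcp_rot: [0.706, 0.709, 0.001, -0.001]
ft_force: [-0.5, 0.4, -0.8]
finger_gap: 0.0798
```

Run:
```python
from h import *
s=env.grab_frame("scene");st()
B=[(b,np.round(onz(s,b[0],.07)[:2],4).tolist()) for b in blobs(s,"green",60,s=90,v=50)];print(B)
go(.4445,-.380,.0555,0)
```

```text
t 38.9 p [ 0.4464 -0.3784  0.1263] yaw_y 0.24 zaxis [ 1.2e-03  6.0e-04 -1.0e+00] gap 0.0801 F [-1.1 -0.7 -0.6] j6 -0.729
[(([192.5, 319.9], 343, [183, 308, 21, 23]), [0.4437, -0.3807])]
offset [-0.0017, -0.002, 0.0708] ang [0.07, -0.03, 0.24]
```

servo_tool:
  targets:
    - {"offset": [-0.002, -0.002, 0.03], "angular": [0, 0, 0], "claw": 0.08}
    - {"offset": [-0.002, -0.002, 0.055], "angular": [0, 0, 0], "claw": 0.08}
    - {"offset": [-0.002, -0.002, 0.071], "angular": [0, 0, 0], "claw": 0.08}
    - {"offset": [-0.002, -0.002, 0.071], "angular": [0, 0, 0], "claw": 0.08}
    - {"offset": [-0.002, -0.002, 0.071], "angular": [0, 0, 0], "claw": 0.065}
    - {"offset": [-0.002, -0.002, 0.071], "angular": [0, 0, 0], "claw": 0.04}
    - {"offset": [-0.002, -0.002, 0.071], "angular": [0, 0, 0], "claw": 0.04}
    - {"offset": [-0.002, -0.002, 0.071], "angular": [0, 0, 0], "claw": 0.04}
    - {"offset": [-0.002, -0.002, 0.071], "angular": [0, 0, 0], "claw": 0.04}
    - {"offset": [-0.002, -0.002, 0.071], "angular": [0, 0, 0], "claw": 0.04}
    - {"offset": [-0.002, -0.002, 0.071], "angular": [0, 0, 0], "claw": 0.04}
  squeeze: 100

```text
time_s: 40.0
eef_pos: [0.4455, -0.3811, 0.0574]
tcp_rot: [0.706, 0.709, 0.001, 0.002]
ft_force: [-1.8, 1.3, 6.3]
finger_gap: 0.0488
```

Run:
```python
from h import *
st();go(.496,-.022,.197,0)
```

```text
t 40.0 p [ 0.4455 -0.3811  0.0574] yaw_y 0.24 zaxis [ 0.0036 -0.0014 -1.    ] gap 0.0488 F [-1.8  1.3  6.3] j6 -0.734
offset [0.3587, 0.0525, -0.1399] ang [0.2, 0.08, 0.24]
```

servo_tool:
  targets:
    - {"offset": [0, 0, -0.02], "angular": [0, 0, 0], "claw": 0.04}
    - {"offset": [0, 0, -0.06], "angular": [0, 0, 0], "claw": 0.04}
    - {"offset": [0.005, 0, -0.1], "angular": [0, 0, 0], "claw": 0.04}
    - {"offset": [0.025, 0.005, -0.13], "angular": [0, 0, 0], "claw": 0.04}
    - {"offset": [0.055, 0.01, -0.14], "angular": [0, 0, 0], "claw": 0.04}
    - {"offset": [0.1, 0.02, -0.14], "angular": [0, 0, 0], "claw": 0.04}
    - {"offset": [0.15, 0.03, -0.14], "angular": [0, 0, 0], "claw": 0.04}
    - {"offset": [0.2, 0.04, -0.14], "angular": [0, 0, 0], "claw": 0.04}
    - {"offset": [0.25, 0.05, -0.14], "angular": [0, 0, 0], "claw": 0.04}
    - {"offset": [0.295, 0.052, -0.14], "angular": [0, 0, 0], "claw": 0.04}
    - {"offset": [0.325, 0.052, -0.14], "angular": [0, 0, 0], "claw": 0.04}
    - {"offset": [0.345, 0.052, -0.14], "angular": [0, 0, 0], "claw": 0.04}

```text
time_s: 41.2
eef_pos: [0.4956, -0.0334, 0.1981]
tcp_rot: [0.705, 0.709, 0.001, 0.002]
ft_force: [-0.1, -0.8, -1.4]
finger_gap: 0.0493
```

servo_tool:
  targets:
    - {"offset": [0.009, 0, 0], "angular": [0, 0, 0], "claw": 0.04}
    - {"offset": [0.013, 0, 0], "angular": [0, 0, 0], "claw": 0.04}
    - {"offset": [0.013, 0, 0], "angular": [0, 0, 0], "claw": 0.04}
    - {"offset": [0.013, 0, 0], "angular": [0, 0, 0], "claw": 0.04}

```text
time_s: 41.6
eef_pos: [0.4956, -0.0212, 0.1983]
tcp_rot: [0.705, 0.709, 0.001, 0.002]
ft_force: [0.0, 0.5, -1.7]
finger_gap: 0.0493
```

Run:
```python
from h import *
st();go(.496,-.022,.1315,0)
s=env.grab_frame("scene");print(blobs(s,"green",40,s=90,v=50), blobs(s,"red",30))
```

```text
t 41.6 p [ 0.4956 -0.0212  0.1983] yaw_y 0.31 zaxis [ 0.0053 -0.0015 -1.    ] gap 0.0493 F [ 0.   0.5 -1.7] j6 -0.071
offset [-0.0007, 0.0, 0.0668] ang [0.31, 0.09, 0.31]
[([280.6, 192.5], 273, [272, 182, 17, 21])] [([224.4, 113.0], 104, [219, 108, 12, 11]), ([321.2, 183.6], 254, [313, 175, 18, 18]), ([275.0, 248.0], 69, [271, 244, 9, 9])]
```

servo_tool:
  targets:
    - {"offset": [-0.001, 0, 0.025], "angular": [0, 0, 0], "claw": 0.04}
    - {"offset": [-0.001, 0, 0.043], "angular": [0, 0, 0], "claw": 0.04}
    - {"offset": [-0.001, 0, 0.053], "angular": [0, 0, 0], "claw": 0.04}
    - {"offset": [-0.001, 0, 0.058], "angular": [0, 0, 0], "claw": 0.04}
    - {"offset": [-0.001, 0, 0.062], "angular": [0, 0, 0], "claw": 0.04}
    - {"offset": [-0.001, 0, 0.064], "angular": [0, 0, 0], "claw": 0.04}
    - {"offset": [-0.001, 0, 0.065], "angular": [0, 0, 0], "claw": 0.04}
    - {"offset": [-0.001, 0, 0.066], "angular": [0, 0, 0], "claw": 0.04}
    - {"offset": [-0.001, 0, 0.066], "angular": [0, 0, 0], "claw": 0.04}

```text
time_s: 42.55
eef_pos: [0.4961, -0.0227, 0.1333]
tcp_rot: [0.705, 0.709, 0.001, 0.003]
ft_force: [-5.6, -2.7, 9.7]
finger_gap: 0.0489
```

servo_tool:
  targets:
    - {"offset": [0, 0, 0.001], "angular": [0, 0, 0], "claw": 0.04}
    - {"offset": [0, 0, 0.002], "angular": [0, 0, 0], "claw": 0.04}
    - {"offset": [0, 0, 0.002], "angular": [0, 0, 0], "claw": 0.04}
    - {"offset": [0, 0, 0.002], "angular": [0, 0, 0], "claw": 0.04}
    - {"offset": [0, 0, 0.002], "angular": [0, 0, 0], "claw": 0.04}
    - {"offset": [0, 0, 0.002], "angular": [0, 0, 0], "claw": 0.04}
    - {"offset": [0, 0, 0.002], "angular": [0, 0, 0], "claw": 0.04}
    - {"offset": [0, 0, 0.002], "angular": [0, 0, 0], "claw": 0.04}
    - {"offset": [0, 0, 0.002], "angular": [0, 0, 0], "claw": 0.04}
    - {"offset": [0, 0, 0.002], "angular": [0, 0, 0], "claw": 0.04}
    - {"offset": [0, 0, 0.002], "angular": [0, 0, 0], "claw": 0.04}
    - {"offset": [0, 0, 0.002], "angular": [0, 0, 0], "claw": 0.04}

```text
time_s: 43.75
eef_pos: [0.4962, -0.0227, 0.1332]
tcp_rot: [0.705, 0.709, 0.001, 0.003]
ft_force: [-9.0, -1.9, 19.6]
finger_gap: 0.0489
```

Run:
```python
from h import *
st();go(.4846+.0297,.4067+.0043,.188,0)
```

```text
t 43.75 p [ 0.4962 -0.0227  0.1332] yaw_y 0.32 zaxis [ 0.0062 -0.0022 -1.    ] gap 0.0489 F [-9.  -1.9 19.6] j6 -0.072
offset [0.4335, 0.0209, -0.0556] ang [0.36, 0.13, 0.32]
```

servo_tool:
  targets:
    - {"offset": [0, 0, -0.015], "angular": [0, 0, 0], "claw": 0.04}
    - {"offset": [0, 0, -0.04], "angular": [0, 0, 0], "claw": 0.04}
    - {"offset": [0.01, 0.005, -0.055], "angular": [0, 0, 0], "claw": 0.04}
    - {"offset": [0.03, 0.01, -0.055], "angular": [0, 0, 0], "claw": 0.04}
    - {"offset": [0.065, 0.02, -0.055], "angular": [0, 0, 0], "claw": 0.04}
    - {"offset": [0.11, 0.021, -0.055], "angular": [0, 0, 0], "claw": 0.04}
    - {"offset": [0.155, 0.021, -0.055], "angular": [0, 0, 0], "claw": 0.04}
    - {"offset": [0.2, 0.021, -0.055], "angular": [0, 0, 0], "claw": 0.04}
    - {"offset": [0.245, 0.021, -0.055], "angular": [0, 0, 0], "claw": 0.04}
    - {"offset": [0.29, 0.021, -0.055], "angular": [0, 0, 0], "claw": 0.04}
    - {"offset": [0.33, 0.021, -0.055], "angular": [0, 0, 0], "claw": 0.04}
    - {"offset": [0.36, 0.021, -0.055], "angular": [0, 0, 0], "claw": 0.04}

```text
time_s: 44.95
eef_pos: [0.5149, 0.3408, 0.188]
tcp_rot: [0.705, 0.71, 0.003, 0.003]
ft_force: [-0.2, -0.0, -1.3]
finger_gap: 0.0492
```

servo_tool:
  targets:
    - {"offset": [0.03, 0, 0], "angular": [0, 0, 0], "claw": 0.04}
    - {"offset": [0.055, 0, 0], "angular": [0, 0, 0], "claw": 0.04}
    - {"offset": [0.07, 0, 0], "angular": [0, 0, 0], "claw": 0.04}
    - {"offset": [0.074, 0, 0], "angular": [0, 0, 0], "claw": 0.04}
    - {"offset": [0.074, 0, 0], "angular": [0, 0, 0], "claw": 0.04}
    - {"offset": [0.074, 0, 0], "angular": [0, 0, 0], "claw": 0.04}

```text
time_s: 45.55
eef_pos: [0.5144, 0.4136, 0.1879]
tcp_rot: [0.705, 0.709, 0.002, 0.003]
ft_force: [-0.1, 0.2, -1.5]
finger_gap: 0.0491
```

Run:
```python
from h import *
st();go(.5143,.411,.0925,0)
```

```text
t 45.55 p [0.5144 0.4136 0.1879] yaw_y 0.36 zaxis [ 7.6e-03 -9.0e-04 -1.0e+00] gap 0.0491 F [-0.1  0.2 -1.5] j6 0.659
offset [-0.0025, -0.0009, 0.0954] ang [0.43, 0.05, 0.36]
```

servo_tool:
  targets:
    - {"offset": [-0.003, 0, 0.035], "angular": [0.4, 0, 0], "claw": 0.04}
    - {"offset": [-0.003, 0, 0.07], "angular": [0.4, 0, 0], "claw": 0.04}
    - {"offset": [-0.003, 0, 0.09], "angular": [0.4, 0, 0], "claw": 0.04}
    - {"offset": [-0.003, 0, 0.095], "angular": [0.4, 0, 0], "claw": 0.04}
    - {"offset": [-0.003, 0, 0.095], "angular": [0.4, 0, 0], "claw": 0.04}
    - {"offset": [-0.005, -0.012, 0.095], "angular": [0.4, 0, 0], "claw": 0.04}
    - {"offset": [-0.007, -0.024, 0.095], "angular": [0.4, 0, 0], "claw": 0.04}
    - {"offset": [-0.008, -0.032, 0.095], "angular": [0.4, 0, 0], "claw": 0.04}
    - {"offset": [-0.008, -0.036, 0.095], "angular": [0.4, 0, 0], "claw": 0.04}
    - {"offset": [-0.008, -0.036, 0.095], "angular": [0.4, 0, 0], "claw": 0.04}
    - {"offset": [-0.008, -0.036, 0.095], "angular": [0.4, 0, 0], "claw": 0.04}

```text
time_s: 46.65
eef_pos: [0.4799, 0.4059, 0.0934]
tcp_rot: [0.705, 0.709, 0.001, 0.001]
ft_force: [3.8, 0.8, 1.7]
finger_gap: 0.0491
```

Run:
```python
from h import *
st();go(.479,.406,.0632,0)
```

```text
t 46.65 p [0.4799 0.4059 0.0934] yaw_y 0.38 zaxis [ 2.4e-03  2.0e-04 -1.0e+00] gap 0.0491 F [3.8 0.8 1.7] j6 0.678
offset [0.0001, -0.001, 0.0302] ang [0.13, -0.01, 0.38]
```

servo_tool:
  targets:
    - {"offset": [0, -0.001, 0.007], "angular": [0, 0, 0], "claw": 0.04}
    - {"offset": [0, -0.001, 0.014], "angular": [0, 0, 0], "claw": 0.04}
    - {"offset": [0, -0.001, 0.021], "angular": [0, 0, 0], "claw": 0.04}
    - {"offset": [0, -0.001, 0.026], "angular": [0, 0, 0], "claw": 0.04}
    - {"offset": [0, -0.001, 0.029], "angular": [0, 0, 0], "claw": 0.04}
    - {"offset": [0, -0.001, 0.0305], "angular": [0, 0, 0], "claw": 0.04}
    - {"offset": [0, -0.001, 0.0315], "angular": [0, 0, 0], "claw": 0.04}
    - {"offset": [0, -0.001, 0.0315], "angular": [0, 0, 0], "claw": 0.04}

```text
time_s: 47.45
eef_pos: [0.4787, 0.4059, 0.0634]
tcp_rot: [0.705, 0.709, 0.001, 0.001]
ft_force: [-2.5, -2.7, 16.9]
finger_gap: 0.0493
```

servo_tool:
  targets:
    - {"offset": [0, 0.003, 0], "angular": [0, 0, 0], "claw": 0.04}
    - {"offset": [0.001, 0.006, 0], "angular": [0, 0, 0], "claw": 0.04}
    - {"offset": [0.001, 0.006, 0], "angular": [0, 0, 0], "claw": 0.055}
    - {"offset": [0.001, 0.006, 0], "angular": [0, 0, 0], "claw": 0.07}
    - {"offset": [0.001, 0.006, 0], "angular": [0, 0, 0], "claw": 0.08}
    - {"offset": [0.001, 0.006, 0], "angular": [0, 0, 0], "claw": 0.08}
    - {"offset": [0.001, 0.006, -0.02], "angular": [0, 0, 0], "claw": 0.08}
    - {"offset": [0.001, 0.006, -0.05], "angular": [0, 0, 0], "claw": 0.08}
    - {"offset": [0.001, 0.006, -0.09], "angular": [0, 0, 0], "claw": 0.08}
    - {"offset": [0.001, 0.006, -0.13], "angular": [0, 0, 0], "claw": 0.08}
    - {"offset": [-0.03, 0.01, -0.13], "angular": [0, 0, 0], "claw": 0.08}
    - {"offset": [-0.07, 0.02, -0.13], "angular": [0, 0, 0], "claw": 0.08}

```text
time_s: 48.65
eef_pos: [0.499, 0.337, 0.1951]
tcp_rot: [0.704, 0.71, 0.002, 0.001]
ft_force: [0.6, -0.6, 0.1]
finger_gap: 0.0803
```

servo_tool:
  targets:
    - {"offset": [-0.05, 0.01, 0], "angular": [0, 0, 0], "claw": 0}
    - {"offset": [-0.1, 0.02, 0], "angular": [0, 0, 0], "claw": 0}
    - {"offset": [-0.15, 0.03, 0], "angular": [0, 0, 0], "claw": 0}
    - {"offset": [-0.2, 0.04, 0], "angular": [0, 0, 0], "claw": 0}
    - {"offset": [-0.25, 0.05, 0], "angular": [0, 0, 0], "claw": 0}
    - {"offset": [-0.3, 0.06, 0], "angular": [0, 0, 0], "claw": 0}
    - {"offset": [-0.35, 0.07, 0], "angular": [0, 0, 0], "claw": 0}
    - {"offset": [-0.4, 0.075, 0], "angular": [0, 0, 0], "claw": 0}
    - {"offset": [-0.45, 0.075, 0], "angular": [0, 0, 0], "claw": 0}
    - {"offset": [-0.45, 0.075, 0], "angular": [0, 0, 0], "claw": 0}
    - {"offset": [-0.45, 0.075, 0], "angular": [0, 0, 0], "claw": 0}

```text
time_s: 49.75
eef_pos: [0.5778, -0.1137, 0.1942]
tcp_rot: [0.705, 0.709, 0.002, 0.0]
ft_force: [-0.8, 1.0, 0.1]
finger_gap: -0.0
```

Run:
```python
from h import *
st();go(.575,-.115,.081,0)
t,s=frames()
print([(b[0],b[1],np.round(onz(s,b[0],.095)[:2],4).tolist()) for b in blobs(s,"red",20)])
A=cv2.resize(s["image"][100:230,260:390],None,fx=3,fy=3,interpolation=2);B=cv2.resize(t["image"][160:290,90:260],None,fx=2.4,fy=3,interpolation=2)
cv2.imwrite("pics/k.png",np.hstack([A,B]))
```

```text
t 49.75 p [ 0.5778 -0.1137  0.1942] yaw_y 0.37 zaxis [ 0.0035  0.0023 -1.    ] gap -0.0 F [-0.8  1.   0.1] j6 -0.224
offset [-0.0016, -0.0032, 0.1132] ang [0.2, -0.13, 0.37]
[([321.2, 183.6], 254, [0.5311, 0.1361]), ([275.0, 247.7], 75, [0.5246, -0.1146])]
```

View pics/k.png

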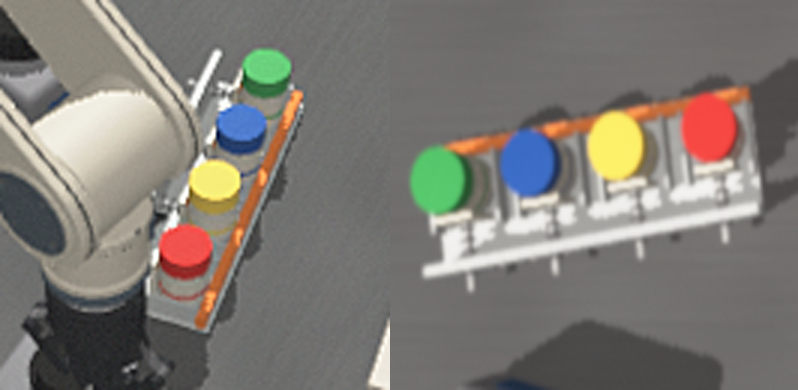

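All four jars stand clipped in the rack. Switching off.

servo_tool:
  targets:
    - {"offset": [-0.002, 0, 0.04], "angular": [0, 0, 0], "claw": 0}
    - {"offset": [-0.002, 0, 0.08], "angular": [0, 0, 0], "claw": 0}
    - {"offset": [-0.002, 0, 0.113], "angular": [0, 0, 0], "claw": 0}
    - {"offset": [-0.002, 0, 0.113], "angular": [0, 0, 0], "claw": 0}
    - {"offset": [-0.002, -0.02, 0.113], "angular": [0, 0, 0], "claw": 0}
    - {"offset": [-0.002, -0.035, 0.113], "angular": [0, 0, 0], "claw": 0}
    - {"offset": [-0.002, -0.05, 0.113], "angular": [0, 0, 0], "claw": 0}
    - {"offset": [-0.002, -0.062, 0.113], "angular": [0, 0, 0], "claw": 0}
    - {"offset": [-0.002, -0.073, 0.113], "angular": [0, 0, 0], "claw": 0}
    - {"offset": [-0.002, -0.08, 0.113], "angular": [0, 0, 0], "claw": 0}
    - {"offset": [-0.002, -0.083, 0.113], "angular": [0, 0, 0], "claw": 0}
    - {"offset": [-0.002, -0.083, 0.113], "angular": [0, 0, 0], "claw": 0}

```text
time_s: 51.05
eef_pos: [0.4948, -0.1139, 0.081]
tcp_rot: [0.704, 0.71, 0.002, 0.0]
ft_force: [-0.4, 0.6, -0.3]
finger_gap: -0.0003
```

Run:
```python
from h import *
st()
t,s=frames()
print([(b[0],b[1],np.round(onz(s,b[0],.095)[:2],4).tolist()) for b in blobs(s,"red",8)])
print([(b[0],b[1],np.round(onz(t,b[0],.095)[:2],4).tolist()) for b in blobs(t,"red",8)])
```

```text
t 51.05 p [ 0.4948 -0.1139  0.081 ] yaw_y 0.55 zaxis [ 0.0027  0.0026 -1.    ] gap -0.0003 F [-0.4  0.6 -0.3] j6 -0.265
[([321.2, 183.5], 253, [0.531, 0.1364]), ([256.2, 239.2], 53, [0.467, -0.1163])]
[([222.6, 202.2], 411, [0.5224, 0.1478]), ([189.5, 379.3], 256, [0.1362, 0.2182])]
```

servo_tool:
  targets:
    - {"offset": [0, 0.02, 0], "angular": [0, 0, 0], "claw": 0}
    - {"offset": [0, 0.04, -0.02], "angular": [0, 0, 0], "claw": 0}
    - {"offset": [0, 0.05, -0.06], "angular": [0, 0, 0], "claw": 0}
    - {"offset": [0, 0.05, -0.1], "angular": [0, 0, 0], "claw": 0}
    - {"offset": [0, 0.05, -0.14], "angular": [0, 0, 0], "claw": 0}
    - {"offset": [-0.05, 0.03, -0.15], "angular": [0, 0, 0], "claw": 0}
    - {"offset": [-0.1, 0, -0.15], "angular": [0, 0, 0], "claw": 0}
    - {"offset": [-0.15, -0.03, -0.15], "angular": [0, 0, 0], "claw": 0}
    - {"offset": [-0.2, -0.05, -0.15], "angular": [0, 0, 0], "claw": 0}
    - {"offset": [-0.22, -0.05, -0.15], "angular": [0, 0, 0], "claw": 0}
    - {"offset": [-0.22, -0.05, -0.15], "angular": [0, 0, 0], "claw": 0}

```text
time_s: 52.25
eef_pos: [0.4459, -0.3396, 0.2304]
tcp_rot: [0.705, 0.709, 0.001, 0.001]
ft_force: [0.3, -0.5, 0.1]
finger_gap: 0.0001
```

Run:
```python
from h import *
st()
t,s=frames()
print([(b[0],b[1],np.round(onz(s,b[0],.095)[:2],4).tolist()) for b in blobs(s,"red",8)])
print([(b[0],b[1],np.round(onz(t,b[0],.095)[:2],4).tolist()) for b in blobs(t,"red",8)])
cv2.imwrite("pics/l.png",s["image"])
```

```text
t 52.25 p [ 0.4459 -0.3396  0.2304] yaw_y 0.27 zaxis [ 3.5e-03  7.0e-04 -1.0e+00] gap 0.0001 F [ 0.3 -0.5  0.1] j6 -0.68
[([224.5, 113.0], 105, [0.1226, 0.2426]), ([321.2, 183.5], 253, [0.531, 0.1364]), ([256.8, 238.6], 68, [0.4674, -0.1139])]
[([222.9, 202.1], 382, [0.5226, 0.1472]), ([340.0, 225.6], 102, [0.4676, -0.1144]), ([189.8, 379.1], 246, [0.1366, 0.2175])]
```

View pics/l.png

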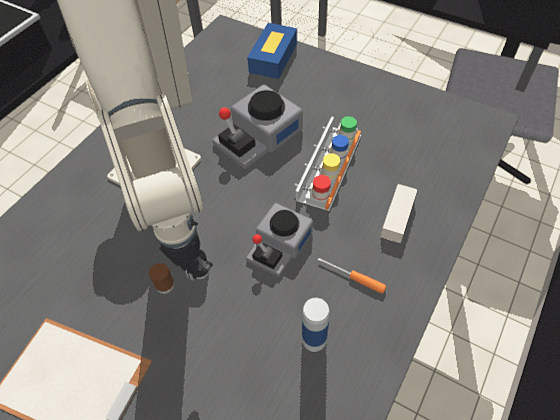

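```bash
python3 -c "
from cell import env
print(env.close_job())"
```

```text
the job is handed in; nothing more can be done
None
```

I ran the whole job and handed it in at about 52 s. `close_job()` gives no verdict, so the following rests on my own checks.

- **Switch:** I turned the mixer on first and off last. The ball's position read about 0.525 m in x when on and 0.4675 m when off, a travel of about 57 mm against the nominal 58 mm.
- **Pressing:** I pressed red, yellow, blue and green in that order. Each went down to the height expected for a fully depressed pad, with about 14–34 N at the wrist, and was held for more than a second. There is no reading of the pad's own position, so full travel is inferred from tool height and force.
- **Rack:** Counting from the end nearest the mixer, red, yellow, blue and green each have a bay. The last pictures show all four upright behind the sill, with their gates pushed back.
- **Other objects:** In the last picture the spray can, carton, screwdriver and brown jar appear where they started. The gripper hides the black jar there, but I never moved close to it.

Two small things went wrong on the way. The red jar swung slightly in the grip on its first carry but sat flat on the pad. I gripped the yellow jar a few millimetres high and re-gripped it before lifting.

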